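# Change the battery packs in a telemetry chassis under its sprung retainer bail

### The job

Change the battery packs in the telemetry chassis: press the thumb lever down until the sprung retainer bail stays up by itself on its catch, put the spent packs that are in the chassis into the used-battery tub, and fit all the fresh packs from the mat, each fully home in a bay of its own (any bay), flat end against the coil spring and narrow nose dropped in behind the low stop. Only when all packs are in place, push the bail off its catch so that it swings down and bears on the packs. Leave the other things on the desk where they are.

Things in the scene. Friction and masses are not known exactly. Their poses are not given: they have to be found in the camera images.
- chassis: battery chassis fixed to the desk: grey plate 225 x 256 x 10 mm, black blocks, three open bays along its x, 68 mm apart in y. Origin at desk level under the middle of the middle bay; +x from the low stop to the coil springs, z up. Stop: wall, face at x -62 mm, top at z 36. Spring housing: x 80 to 100, z 58 high. Saddles under the packs: top z 22; open down to the plate (z 10) from x -36 to 38
- bail (a joint): retainer bail angle, rad: rod frame 216 mm wide, hinged on the spring housing, sprung down. 0: bar on the seated packs (-0.12 on empty bays). Grows as the thumb lever is pressed: 5 N at the pad to start, 13 N near 0.75 over a sprung catch; past 1.2 it goes by itself to 1.40, held there (end stop 1.50). 3 to 5 N on the raised bar towards the low stop frees it; it then swings down by itself
- bail_bar (a point): middle of the bail's cross bar, an 8 mm steel rod along chassis y, 60 mm from the hinge shaft (8 mm thick, along chassis y through chassis x 90, z 70 mm). Bail down: 62 mm above the desk over the packs, 32 mm from their flat ends. Bail caught open: almost upright over the hinge, at chassis x 72, z 128 mm
- lever_pad (a point): pressing face of the thumb lever's ribbed black pad (50 mm wide, 26 long, 8 thick), fixed to the bail on the other side of the hinge, mid-width, 50 mm from the hinge (lever ends at 62). Bail down: the lever stands up at 75 degrees, leaning off the bays; this point faces the bays, chassis x 99, z 119 mm. It swings down and away (+x). Caught open: lever level, pad facing up, x 140, z 70 mm
- tub: used-battery tub, fixed: open grey plastic box 210 (x) x 250 (y) x 50 mm high, walls and floor 5 mm thick; origin under its middle at desk level
- bay0 (a point): seat of the bay at chassis y = -68 mm: where the middle of a fully seated pack comes to be, 40 mm above the desk; axes as the chassis (nose tip then at x = -62 mm of this point, flat end at +62). A pack's nose clears the stop when raised 9 mm or more. Flared ribs near both ends of a bay (tops 37 mm above the desk) guide its sides with 2 to 5 mm of play
- bay1 (a point): seat of the bay at chassis y = 0 mm: where the middle of a fully seated pack comes to be, 40 mm above the desk; axes as the chassis (nose tip then at x = -62 mm of this point, flat end at +62). Each bay has a steel contact cap, an 18 mm disc on a coil spring, centred 40 mm above the desk: free its face is at x = +53 mm, seated 62, fully back 71; 2 N free, 4 N seated, 6.5 N fully back
- bay2 (a point): seat of the bay at chassis y = 68 mm: where the middle of a fully seated pack comes to be, 40 mm above the desk; axes as the chassis (nose tip then at x = -62 mm of this point, flat end at +62). A pack's nose clears the stop when raised 9 mm or more. Flared ribs near both ends of a bay (tops 37 mm above the desk) guide its sides with 2 to 5 mm of play
- fresh0: fresh battery pack: stick 36 x 36 mm, 124 mm long in all, 0.17 to 0.26 kg, white case, black ends. Origin at its middle; own +x along it to the flat end (+62 mm); at -x the narrow nose, 24 x 24, 8 mm long. Two or three are there at the start, on the fixed black mat (220 x 270 x 3 mm), noses roughly towards the robot as the chassis stop
- fresh0_nose (a point): middle of the tip of the nose of fresh0
- spent0: spent battery pack: stick 36 x 36 mm, 124 mm long in all, 0.17 to 0.26 kg, white case, black ends. Origin at its middle; own +x along it to the flat end (+62 mm); at -x the narrow nose, 24 x 24, 8 mm long. Looks like a fresh one. Two or three are there at the start, seated in bays of the chassis under the bail
- fresh1: fresh battery pack: stick 36 x 36 mm, 124 mm long in all, 0.17 to 0.26 kg, white case, black ends. Origin at its middle; own +x along it to the flat end (+62 mm); at -x the narrow nose, 24 x 24, 8 mm long. Two or three are there at the start, on the fixed black mat (220 x 270 x 3 mm), noses roughly towards the robot as the chassis stop
- fresh1_nose (a point): middle of the tip of the nose of fresh1
- spent1: spent battery pack: stick 36 x 36 mm, 124 mm long in all, 0.17 to 0.26 kg, white case, black ends. Origin at its middle; own +x along it to the flat end (+62 mm); at -x the narrow nose, 24 x 24, 8 mm long. Looks like a fresh one. Two or three are there at the start, seated in bays of the chassis under the bail
- fresh2: fresh battery pack: stick 36 x 36 mm, 124 mm long in all, 0.17 to 0.26 kg, white case, black ends. Origin at its middle; own +x along it to the flat end (+62 mm); at -x the narrow nose, 24 x 24, 8 mm long. Two or three are there at the start, on the fixed black mat (220 x 270 x 3 mm), noses roughly towards the robot as the chassis stop
- fresh2_nose (a point): middle of the tip of the nose of fresh2
- spent2: spent battery pack: stick 36 x 36 mm, 124 mm long in all, 0.17 to 0.26 kg, white case, black ends. Origin at its middle; own +x along it to the flat end (+62 mm); at -x the narrow nose, 24 x 24, 8 mm long. Looks like a fresh one. Two or three are there at the start, seated in bays of the chassis under the bail
- mug: bystander, loose: blue mug, 80 mm across, 92 mm high; origin under its middle
- meter: bystander, loose: yellow multimeter 150 x 78 x 39 mm; origin under its middle
- spanner: bystander, loose: steel spanner 170 mm long; origin under its middle
- tape_roll: bystander, loose: roll of black tape 90 mm across, 25 mm high; origin under its middle
- stapler: bystander, loose: black stapler 140 x 36 x 48 mm; origin under its middle
- flask: bystander, loose: steel flask 72 mm across, 210 mm high; origin under its middle
- carton: bystander, loose: closed cardboard carton 130 x 160 x 75 mm; origin under its middle
Not all that is in view belongs to the job. What is shaped like the spent0 but orange is not meant.

How it is judged:
On the way, in this order (a step that is already met when the one before it is completed fails the run):
1. the bail stays open on its catch with the gripper off it (value of joint bail above 1.25 rad and contact force between each of the fingers, the arm and bail below 0.2 N), for 0.3 s.
2. with the bail still open, all spent packs are in the tub and every fresh pack is seated in a bay (value of joint bail above 1.2 rad and x of spent0 in the frame of tub between -0.1 and 0.1 m and y of spent0 in the frame of tub between -0.12 and 0.12 m and height (world z) of each of spent0, spent1, spent2 below 0.055 m and x of spent1 in the frame of tub between -0.1 and 0.1 m and y of spent1 in the frame of tub between -0.12 and 0.12 m and x of spent2 in the frame of tub between -0.1 and 0.1 m and y of spent2 in the frame of tub between -0.12 and 0.12 m and ((distance between fresh0 and bay0 below 0.005 m and x of fresh0_nose in the frame of bay0 below -0.056 m and z of fresh0_nose in the frame of bay0 below 0.005 m) or (distance between fresh0 and bay1 below 0.005 m and x of fresh0_nose in the frame of bay1 below -0.056 m and z of fresh0_nose in the frame of bay1 below 0.005 m) or (distance between fresh0 and bay2 below 0.005 m and x of fresh0_nose in the frame of bay2 below -0.056 m and z of fresh0_nose in the frame of bay2 below 0.005 m)) and ((distance between fresh1 and bay0 below 0.005 m and x of fresh1_nose in the frame of bay0 below -0.056 m and z of fresh1_nose in the frame of bay0 below 0.005 m) or (distance between fresh1 and bay1 below 0.005 m and x of fresh1_nose in the frame of bay1 below -0.056 m and z of fresh1_nose in the frame of bay1 below 0.005 m) or (distance between fresh1 and bay2 below 0.005 m and x of fresh1_nose in the frame of bay2 below -0.056 m and z of fresh1_nose in the frame of bay2 below 0.005 m)) and ((distance between fresh2 and bay0 below 0.005 m and x of fresh2_nose in the frame of bay0 below -0.056 m and z of fresh2_nose in the frame of bay0 below 0.005 m) or (distance between fresh2 and bay1 below 0.005 m and x of fresh2_nose in the frame of bay1 below -0.056 m and z of fresh2_nose in the frame of bay1 below 0.005 m) or (distance between fresh2 and bay2 below 0.005 m and x of fresh2_nose in the frame of bay2 below -0.056 m and z of fresh2_nose in the frame of bay2 below 0.005 m))), for 0.3 s.
At the end, for the whole second after the job is handed in: Every fresh pack is seated: middle within 5 mm of a bay's seat point, nose end towards the low stop (tip 56 mm or more that way, not over 5 mm high). Every spent pack is in the tub (middle under 55 mm high). Bail down on the packs (-0.04 to 0.05), all at rest (x of spent0 in the frame of tub between -0.1 and 0.1 m and y of spent0 in the frame of tub between -0.12 and 0.12 m and height (world z) of each of spent0, spent1, spent2 below 0.055 m and x of spent1 in the frame of tub between -0.1 and 0.1 m and y of spent1 in the frame of tub between -0.12 and 0.12 m and x of spent2 in the frame of tub between -0.1 and 0.1 m and y of spent2 in the frame of tub between -0.12 and 0.12 m and ((distance between fresh0 and bay0 below 0.005 m and x of fresh0_nose in the frame of bay0 below -0.056 m and z of fresh0_nose in the frame of bay0 below 0.005 m) or (distance between fresh0 and bay1 below 0.005 m and x of fresh0_nose in the frame of bay1 below -0.056 m and z of fresh0_nose in the frame of bay1 below 0.005 m) or (distance between fresh0 and bay2 below 0.005 m and x of fresh0_nose in the frame of bay2 below -0.056 m and z of fresh0_nose in the frame of bay2 below 0.005 m)) and ((distance between fresh1 and bay0 below 0.005 m and x of fresh1_nose in the frame of bay0 below -0.056 m and z of fresh1_nose in the frame of bay0 below 0.005 m) or (distance between fresh1 and bay1 below 0.005 m and x of fresh1_nose in the frame of bay1 below -0.056 m and z of fresh1_nose in the frame of bay1 below 0.005 m) or (distance between fresh1 and bay2 below 0.005 m and x of fresh1_nose in the frame of bay2 below -0.056 m and z of fresh1_nose in the frame of bay2 below 0.005 m)) and ((distance between fresh2 and bay0 below 0.005 m and x of fresh2_nose in the frame of bay0 below -0.056 m and z of fresh2_nose in the frame of bay0 below 0.005 m) or (distance between fresh2 and bay1 below 0.005 m and x of fresh2_nose in the frame of bay1 below -0.056 m and z of fresh2_nose in the frame of bay1 below 0.005 m) or (distance between fresh2 and bay2 below 0.005 m and x of fresh2_nose in the frame of bay2 below -0.056 m and z of fresh2_nose in the frame of bay2 below 0.005 m)) and value of joint bail between -0.04 and 0.05 rad and velocity of joint bail below 0.1 rad/s and linear speed of each of fresh0, fresh1, fresh2, spent0, spent1, spent2 below 0.02 m/s); the robot touches nothing.
It fails at once if another thing on the desk is displaced by more than 30 mm (distance of any of mug, spanner, meter, tape_roll, stapler, flask, carton from where it was at the start of the episode above 0.03 m).
Of spent0, spent1, spent2 only 2 to 3 are there at a start; the rules pass over those that are not, and their reading is None.
Of fresh0, fresh1, fresh2 only 2 to 3 are there at a start; the rules pass over those that are not, and their reading is None.
At some moment in a run one of fresh0, fresh1, fresh2 may be knocked a few centimetres aside while the robot is not near it.
Once in a run the grip may slacken for a moment while it holds something.
It also fails if it takes over 210 s, if anything falls off the work surface, if the arm or the gripper's body presses on something with over 40 N, if the wrist force passes 120 N, or if a joint passes its speed limit or range.

### The arm

A 7-joint arm with a two-finger parallel gripper is mounted at the origin on the work surface. World frame = base frame: x ahead of the robot, y to its left, z up, the work surface at z = 0. Lengths are in m, angles in rad, forces in N, time in s.
With the tool pointing down it reaches from about 0.425 to 0.925 m from the base axis. Payload 6.8 kg.
Tool frame: the origin (TCP) lies between the finger pads; the fingertips stand 11 mm ahead of it and the grasp point (between the pads) lies 8 mm behind it; z points along the fingers, y is the line along which they close (so a half turn about z gives the same grasp; the last joint's range is limited). The gripper opens to 85 mm and grips with 20 to 120 N. Pads are 22 mm wide; open, the fingers measure 114 mm over their backs; the gripper's body (76 mm by 85 mm) begins 54 mm behind the grasp point. The pads swing forward as they close: fully open they stand 13 mm farther back than shut.
Start: joints at [1.111, 0.477, 0.022, 1.555, -0.011, 1.109, -0.083], TCP at [0.233, -0.634, 0.242] pointing down, gripper open.
Joint ranges: [-2.96, 2.96], [-0.34, 2.1], [-1.41, 1.46], [0.24, 2.44], [-1.37, 4.51], [0.17, 1.92], [-2.96, 2.96]. Speed limits (rad/s): [2.39, 2.39, 3.14, 3.14, 3.14, 3.14, 3.14].

### API

Orientations are given as a rotation vector (axis times angle).
In Python, from bench import r gives the robot as it stands.
- The arm moves only by the tool send_rows, never from a script. Its argument "deltas" is a list of rows, each an object of numbers: "dx", "dy", "dz": the shift along the world's x, y, z in mm; "rx", "ry", "rz": the turn, a rotation vector about the world's x, y, z in degrees. A call has 1 to 5 rows; each row is the pose to reach, as a shift and turn from the pose commanded when the call began; what a row does not reach only later rows make up. A row lasts 1/12 s, in which the tool goes at most 41.7 mm and 7.16 degrees, less where a joint would pass 70% of its speed; a pose out of reach is approached as far as the arm can. A call with a gripper value outside its range is refused whole. "jaw" is the finger opening in mm, from 0 to 85.4, set as the call begins (left out, the last holds). The fingers move at their own pace and stop on an object; "newtons" is the grip in N (left out, the last holds). Time passes only in rows, so rows that repeat a pose let the fingers close. It gives the time, the measured TCP pose, the force, the opening and the grip force at its end, in the units of the state.
- r.get_obs(): the state, without advancing time (a new reading comes with each control period).
- r.grab_frame(name): name is "side" or "top"; returns a dict with "frame" (400x640x3 uint8, blue, green, red), "z_map" (400x640 float32, m along the optical axis (not along the pixel's ray), 0 where there is no reading), "vertical_fov" (degrees; the focal length in pixels is half the picture's height over the tangent of half this angle, whatever the lens; pixels are square), "cx", "cy" (the principal point, pixels), "distortion" ([k1, k2, p1, p2, k3] as OpenCV has them; the pictures are not rectified), "xyz" and "orientation" of the camera in the world. Camera axes: x right, y down, z forward; pixel columns grow to the right and rows downward; lengths in m; the calibration is good to about 2 mm. A picture is of the moment at which its call begins.
- r.hand_in(): hands the job in; it is judged then, once.
The state is a dict: "clock": time; "joints": joint angles; "qvel": joint speeds; "tau": joint torques, N m; "tcp_pos": TCP position; "orientation": TCP orientation; "contact_force": force on the tool from outside, world axes, zero at the start; "moment": the same for the moment, N m; "grip_width": finger opening in m; "gripper_force": force on a finger pad.
Only numpy, scipy, OpenCV 4.12 (cv2) and the standard library are available. Lean on these libraries where they do the work, as an engineer would, in place of code of your own. Each camera call takes 0.05 s, during which the arm holds its last target. There are 200 camera calls.

## Working session

There is one attempt and no reset: what is moved stays moved. The work goes in short steps, Python scripts to look and compute and a tool call to move; the robot and the scene stay as the last step left them, time stands still between calls to the robot, and variables do not carry over. Pictures are saved under pics/ and viewed, at most 14 in all, crops included, and the job is handed in when it is done.

Besides the shell and the picture viewer there is one more tool, called after "Call:" by a JSON object that holds its "name" and its "arguments", one argument or row to a line. send_rows: Moves the arm, as the interface text tells. Its arguments: {"type":"object","properties":{"deltas":{"type":"array","items":{"type":"object","properties":{"dx":{"type":"number"},"dy":{"type":"number"},"dz":{"type":"number"},"rx":{"type":"number"},"ry":{"type":"number"},"rz":{"type":"number"}}}},"jaw":{"type":"number"},"newtons":{"type":"number"}},"required":["deltas"]}

```bash
mkdir -p pics; ls; cat > h.py <<'E'
import numpy as np, cv2
from scipy.spatial.transform import Rotation as R
from bench import r
def cam(n):
    f=r.grab_frame(n); fr=f["frame"]; h=fr.shape[0]
    fl=h/2/np.tan(np.radians(f["vertical_fov"])/2)
    K=np.array([[fl,0,f["cx"]],[0,fl,f["cy"]],[0,0,1]])
    o=np.array(f["orientation"]); Rm=R.from_rotvec(o).as_matrix() if o.size==3 else o.reshape(3,3)
    return dict(im=fr,z=f["z_map"],K=K,D=np.array(f["distortion"],float),R=Rm,t=np.array(f["xyz"]))
def cloud(c):
    h,w=c["z"].shape; u,v=np.meshgrid(np.arange(w),np.arange(h))
    p=cv2.undistortPoints(np.stack([u,v],-1).reshape(-1,1,2).astype(np.float64),c["K"],c["D"]).reshape(h,w,2)
    P=np.dstack([p,np.ones((h,w))])*c["z"][...,None]
    P=P@c["R"].T+c["t"]; P[c["z"]==0]=np.nan
    return P
def ray(c,uv,z):
    p=cv2.undistortPoints(np.array(uv,float).reshape(-1,1,2),c["K"],c["D"]).reshape(-1,2)
    d=np.c_[p,np.ones(len(p))]@c["R"].T
    return c["t"]+d*((z-c["t"][2])/d[:,2])[:,None]
def proj(c,X):
    rv=R.from_matrix(c["R"].T).as_rotvec(); t=-c["R"].T@c["t"]
    return cv2.projectPoints(np.array(X,float).reshape(-1,1,3),rv,t,c["K"],c["D"])[0].reshape(-1,2)
E
python3 - <<'E'
from h import *
print(r.get_obs())
for n in("top","side"):
    c=cam(n); cv2.imwrite(f"pics/{n}0.png",c["im"]); np.savez(f"{n}0.npz",**c)
    print(n,c["t"],c["R"].round(3).tolist(),c["K"][0,0],c["D"],(c["z"]==0).mean())
E
```

```text
pics
{'clock': 0.0, 'joints': array([ 1.11087525,  0.47779753,  0.02235103,  1.5564518 , -0.01149114,
        1.10930667, -0.0830986 ]), 'qvel': array([-1.71396988e-04,  2.12954212e-03,  1.38463289e-03, -3.35185379e-05,
        1.37754204e-03, -4.09549703e-04, -1.35378331e-03]), 'tau': array([ 3.73320800e-04, -5.96448433e+01,  1.60819743e+00, -2.81192154e+01,
        1.25901477e-02,  9.37007018e-03, -3.50385824e-05]), 'tcp_pos': array([ 0.23239062, -0.63312271,  0.2413275 ]), 'orientation': array([-3.09135853e+00, -5.49509073e-01,  7.33701112e-04]), 'contact_force': array([-0.11419066,  0.39685396,  0.20957631]), 'moment': array([ 0.02647425, -0.04659995, -0.06063857]), 'gripper_force': 0.0, 'grip_width': 0.08560190175774894}
top [ 0.38825503 -0.00420318  1.39445141] [[-0.02, -0.995, 0.098], [-1.0, 0.021, 0.008], [-0.01, -0.098, -0.995]] 434.13618555168927 [-0.04572798  0.          0.          0.          0.        ] 0.00385546875
side [-0.06874266  1.14810222  0.98043248] [[-0.885, -0.275, 0.375], [-0.464, 0.486, -0.741], [0.022, -0.83, -0.558]] 426.96397208081186 [-0.09801012  0.          0.          0.          0.        ] 0.028765625
```

View pics/top0.png

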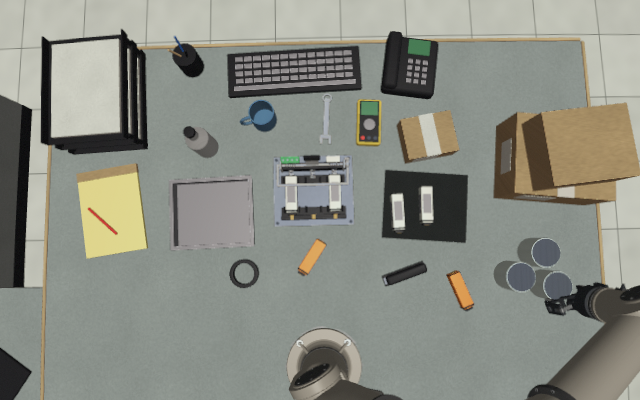

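View pics/side0.png

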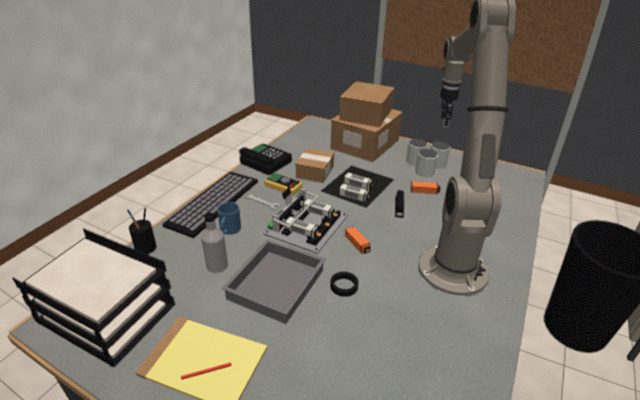

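The top view shows the chassis at (314,190) with white packs at (291,194) and (334,194). The mat at (425,206) holds two white packs at (397,211) and (427,204), and the tub is at (212,212). The orange sticks at (311,257) and (459,290) are decoys. Next I measure and enlarge.

```bash
cat >> h.py <<'E'
def packs(c,box,P=None,zmin=.03,zmax=.2):
    """white blobs in the top view -> list of (centre of white top, yaw, size)"""
    P=cloud(c) if P is None else P
    hsv=cv2.cvtColor(c["im"],cv2.COLOR_BGR2HSV)
    m=((hsv[...,2]>175)&(hsv[...,1]<40)&(P[...,2]>zmin)&(P[...,2]<zmax)).astype(np.uint8)
    k=np.zeros_like(m); x0,y0,x1,y1=box; k[y0:y1,x0:x1]=1; m*=k
    n,l,s,_=cv2.connectedComponentsWithStats(m); out=[]
    for i in range(1,n):
        if s[i,4]<120: continue
        mm=l==i; z=np.nanmedian(P[mm][:,2])
        v,u=np.nonzero(mm); X=ray(c,np.c_[u,v],z)[:,:2]
        (cx,cy),(w,h),a=cv2.minAreaRect((X*1000).astype(np.float32))
        b=cv2.boxPoints(((cx,cy),(w,h),a)); e=[b[1]-b[0],b[2]-b[1]]; e=max(e,key=np.linalg.norm)
        if e[0]<0: e=-e
        out.append(dict(px=(u.mean().round(1),v.mean().round(1)),c=np.array([cx,cy]).round(1),mean=(X.mean(0)*1000).round(1),z=round(z*1000,1),yaw=np.degrees(np.arctan2(e[1],e[0])).round(1),wh=(round(max(w,h)),round(min(w,h))),n=s[i,4]))
    return out
E
python3 - <<'E'
from h import *
c=dict(np.load("top0.npz")); P=cloud(c)
for p in packs(c,(270,150,470,245),P): print(p)
def rect(m,z,name):
    m=cv2.morphologyEx(m.astype(np.uint8),cv2.MORPH_CLOSE,np.ones((3,3)))
    n,l,s,_=cv2.connectedComponentsWithStats(m); i=1+s[1:,4].argmax()
    v,u=np.nonzero(l==i); X=ray(c,np.c_[u,v],z)[:,:2]*1000
    print(name,cv2.minAreaRect(X.astype(np.float32)))
hsv=cv2.cvtColor(c["im"],cv2.COLOR_BGR2HSV); H,W=hsv.shape[:2]
v,u=np.mgrid[:H,:W]
Z=P[...,2]
print("desk z",np.nanmedian(Z[300:330,200:260]), "plate z",np.nanmedian(Z[195:210,311:316]),"tub floor",np.nanmedian(Z[200:225,200:225]))
reg=(u>160)&(u<262)&(v>168)&(v<255)
rect(reg&(Z>.03),.05,"tubrim")
reg=(u>262)&(u<365)&(v>145)&(v<232)
print("plate px", c["im"][222,300],c["im"][222,280],c["im"][240,300])
rect(reg&(Z>.0055),.01,"plate?")
S=np.vstack([c["im"][140:240,264:364],]); a=cv2.resize(S,None,fx=6,fy=6,interpolation=cv2.INTER_CUBIC); cv2.imwrite("pics/chz.png",a)
E
```

```text
{'px': (np.float64(291.2), np.float64(200.7)), 'c': array([525. ,  91.2]), 'mean': array([513.4,  90.7]), 'z': np.float64(57.2), 'yaw': np.float32(-0.9), 'wh': (75, 31), 'n': np.int32(145)}
{'px': (np.float64(335.0), np.float64(198.9)), 'c': array([523.7, -43.7]), 'mean': array([516.2, -45. ]), 'z': np.float64(56.9), 'yaw': np.float32(-1.2), 'wh': (72, 34), 'n': np.int32(156)}
{'px': (np.float64(426.2), np.float64(203.3)), 'c': array([ 498.9, -331.9]), 'mean': array([ 498.1, -331.1]), 'z': np.float64(38.8), 'yaw': np.float32(-0.1), 'wh': (101, 33), 'n': np.int32(223)}
{'px': (np.float64(397.7), np.float64(209.9)), 'c': array([ 477.4, -240.6]), 'mean': array([ 479.1, -241. ]), 'z': np.float64(38.3), 'yaw': np.float32(-1.2), 'wh': (103, 35), 'n': np.int32(245)}
desk z 7.269917060948039e-05 plate z 0.010294357455616021 tub floor 0.004673057991743335
tubrim ((483.3739929199219, 343.39947509765625), (219.89181518554688, 263.93121337890625), 1.986825942993164)
plate px [166 154 146] [167 155 147] [141 147 140]
plate? ((551.9058227539062, 22.758094787597656), (265.5913391113281, 241.15708923339844), 89.77517700195312)
```

View pics/chz.png

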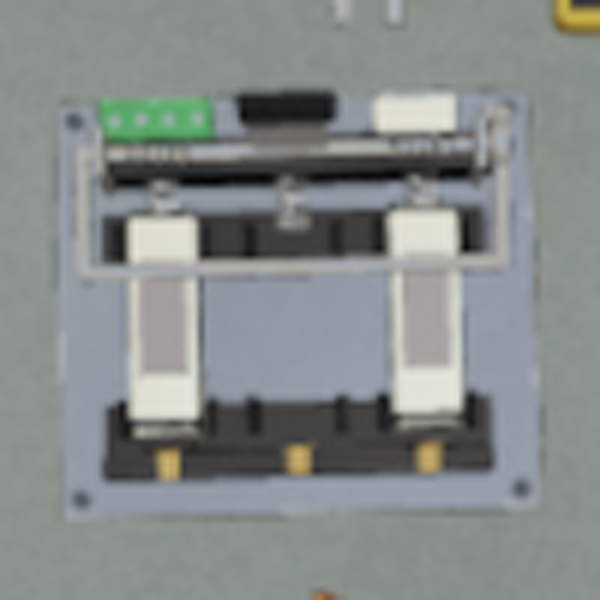

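```bash
python3 - <<'E'
from h import *
c=dict(np.load("top0.npz")); P=cloud(c)
for u in (291,335,313,426,398):
    print(u,[(v,int(c["im"][v,u].mean()),*(P[v,u]*1000).round().astype(int)[[0,1,2]].tolist()) for v in range(148,226 if u<400 else 232) if abs(P[v,u,2])>.001][::1])
E
```

```text
291 [(148, 140, 692, 93, -3), (150, 143, 685, 93, 2), (152, 141, 678, 93, 1), (153, 141, 676, 93, -2), (154, 143, 671, 93, 2), (155, 144, 668, 93, 4), (156, 141, 666, 94, -3), (157, 126, 656, 91, 28), (158, 130, 653, 91, 29), (159, 151, 650, 92, 25), (160, 151, 646, 91, 30), (161, 128, 643, 92, 28), (162, 110, 639, 91, 36), (163, 73, 636, 91, 32), (164, 124, 627, 89, 63), (165, 158, 623, 89, 71), (166, 126, 620, 89, 70), (167, 60, 619, 90, 58), (168, 51, 616, 90, 58), (169, 50, 612, 90, 58), (170, 116, 611, 90, 51), (171, 133, 608, 91, 47), (172, 111, 611, 93, 10), (173, 155, 608, 94, 6), (174, 173, 599, 91, 43), (175, 140, 595, 91, 51), (176, 175, 590, 90, 59), (177, 217, 587, 90, 59), (178, 217, 584, 90, 59), (179, 217, 581, 90, 57), (180, 217, 578, 90, 59), (181, 217, 575, 90, 59), (182, 212, 572, 91, 55), (183, 188, 568, 90, 60), (184, 169, 564, 90, 68), (185, 166, 561, 90, 69), (186, 150, 559, 91, 56), (187, 159, 556, 90, 61), (188, 159, 553, 91, 55), (189, 159, 550, 91, 58), (190, 159, 547, 91, 57), (191, 159, 543, 91, 59), (192, 160, 540, 91, 57), (193, 159, 537, 91, 60), (194
[... 7764 characters left out ...]
200, 211, 510, -243, 40), (201, 183, 507, -242, 42), (202, 163, 504, -243, 39), (203, 163, 501, -243, 33), (204, 163, 497, -242, 40), (205, 164, 494, -242, 42), (206, 164, 491, -243, 36), (207, 164, 488, -242, 41), (208, 165, 485, -242, 41), (209, 164, 482, -242, 40), (210, 164, 478, -241, 44), (211, 164, 476, -242, 36), (212, 164, 472, -241, 42), (213, 164, 469, -241, 38), (214, 165, 466, -241, 40), (215, 164, 463, -241, 39), (216, 165, 460, -241, 40), (217, 165, 457, -241, 38), (218, 165, 454, -241, 38), (219, 173, 451, -241, 38), (220, 204, 447, -241, 39), (221, 222, 444, -240, 44), (222, 223, 441, -241, 37), (223, 223, 438, -240, 39), (224, 223, 435, -240, 40), (225, 223, 432, -240, 38)]
```

Both spent packs are in the outer bays and the middle bay is empty. The chassis origin is near world (532, 23), yaw about -1.1°. I go to the lever first.

Call:
{"name": "send_rows", "arguments": {
  "deltas": [
    {"dx": 19,"dy": 34,"dz": 6,"rz": -5},
    {"dx": 38,"dy": 68,"dz": 12,"rz": -10},
    {"dx": 57,"dy": 102,"dz": 18,"rz": -15},
    {"dx": 77,"dy": 136,"dz": 18,"rz": -20},
    {"dx": 97,"dy": 170,"dz": 18,"rz": -21.3}
  ],
  "jaw": 0
}}

```text
$.deltas[0]: bad value
```

Call:
{"name": "send_rows", "arguments": {
  "deltas": [
    {"dx": 20,"dy": 35},
    {"dx": 40,"dy": 70},
    {"dx": 60,"dy": 105},
    {"dx": 80,"dy": 140},
    {"dx": 100,"dy": 175}
  ]
}}

```text
$.deltas[0]: bad value
```

Call:
{"name": "send_rows", "arguments": {
  "deltas": [
    {"dx": 20,"dy": 35},
    {"dx": 40,"dy": 70},
    {"dx": 60,"dy": 105},
    {"dx": 80,"dy": 140},
    {"dx": 100,"dy": 175}
  ]
}}

```text
$.deltas[0]: bad value
```

All six keys are probably needed in each row.

Call:
{"name": "send_rows", "arguments": {
  "deltas": [
    {"dx": 19,"dy": 34,"dz": 6,"rx": 0,"ry": 0,"rz": -5},
    {"dx": 38,"dy": 68,"dz": 12,"rx": 0,"ry": 0,"rz": -10},
    {"dx": 57,"dy": 102,"dz": 18,"rx": 0,"ry": 0,"rz": -15},
    {"dx": 77,"dy": 136,"dz": 18,"rx": 0,"ry": 0,"rz": -20},
    {"dx": 97,"dy": 170,"dz": 18,"rx": 0,"ry": 0,"rz": -21.3}
  ],
  "jaw": 0
}}

```text
clock: 0.52
tcp_pos: [0.3301, -0.462, 0.2603]
orientation: [3.141, -0.039, 0.0]
contact_force: [1.2, 0.1, 0.3]
grip_width: 0.0254
gripper_force: 0.0
```

Call:
{"name": "send_rows", "arguments": {
  "deltas": [
    {"dx": 19,"dy": 35,"dz": 0,"rx": 0,"ry": 0,"rz": 0},
    {"dx": 38,"dy": 70,"dz": 0,"rx": 0,"ry": 0,"rz": 0},
    {"dx": 57,"dy": 105,"dz": 0,"rx": 0,"ry": 0,"rz": 0},
    {"dx": 76,"dy": 140,"dz": 0,"rx": 0,"ry": 0,"rz": 0},
    {"dx": 96,"dy": 175,"dz": 0,"rx": 0,"ry": 0,"rz": 0}
  ]
}}

```text
clock: 0.93
tcp_pos: [0.4257, -0.2868, 0.2602]
orientation: [3.141, -0.032, -0.001]
contact_force: [0.6, -0.1, -0.8]
grip_width: -0.0001
gripper_force: 0.0
```

Call:
{"name": "send_rows", "arguments": {
  "deltas": [
    {"dx": 19,"dy": 35,"dz": 0,"rx": 0,"ry": 0,"rz": 0},
    {"dx": 38,"dy": 70,"dz": 0,"rx": 0,"ry": 0,"rz": 0},
    {"dx": 57,"dy": 105,"dz": 0,"rx": 0,"ry": 0,"rz": 0},
    {"dx": 76,"dy": 140,"dz": 0,"rx": 0,"ry": 0,"rz": 0},
    {"dx": 96,"dy": 175,"dz": 0,"rx": 0,"ry": 0,"rz": 0}
  ]
}}

```text
clock: 1.35
tcp_pos: [0.5218, -0.1119, 0.2602]
orientation: [3.141, -0.032, -0.001]
contact_force: [1.0, -1.1, -0.4]
grip_width: -0.0001
gripper_force: 0.0
```

Call:
{"name": "send_rows", "arguments": {
  "deltas": [
    {"dx": 20,"dy": 33,"dz": 0,"rx": 0,"ry": 0,"rz": 0},
    {"dx": 40,"dy": 66,"dz": 0,"rx": 0,"ry": 0,"rz": 0},
    {"dx": 60,"dy": 99,"dz": -10,"rx": 0,"ry": 0,"rz": 0},
    {"dx": 78,"dy": 132,"dz": -30,"rx": 0,"ry": 0,"rz": 0},
    {"dx": 78,"dy": 132,"dz": -60,"rx": 0,"ry": 0,"rz": 0}
  ]
}}

```text
clock: 1.77
tcp_pos: [0.6038, 0.0281, 0.2021]
orientation: [-3.135, 0.017, -0.012]
contact_force: [1.0, 2.1, 0.2]
grip_width: 0.0
gripper_force: 0.0
```

Call:
{"name": "send_rows", "arguments": {
  "deltas": [
    {"dx": 0,"dy": 0,"dz": -20,"rx": 0,"ry": 0,"rz": 0},
    {"dx": 0,"dy": 0,"dz": -40,"rx": 0,"ry": 0,"rz": 0},
    {"dx": 0,"dy": 0,"dz": -60,"rx": 0,"ry": 0,"rz": 0},
    {"dx": 0,"dy": 0,"dz": -72,"rx": 0,"ry": 0,"rz": 0},
    {"dx": 0,"dy": 0,"dz": -72,"rx": 0,"ry": 0,"rz": 0}
  ]
}}

```text
clock: 2.18
tcp_pos: [0.5975, 0.018, 0.1253]
orientation: [3.141, -0.031, -0.009]
contact_force: [-0.6, 0.5, -0.3]
grip_width: -0.0006
gripper_force: 0.0
```

```bash
python3 - <<'E'
from h import *
o=r.get_obs(); print(o["tcp_pos"],o["orientation"],o["contact_force"])
c=cam("side"); a=c["im"][90:265,230:430]; cv2.imwrite("pics/s1.png",cv2.resize(a,None,fx=4,fy=4)[:600,:800])
E
```

```text
[0.59746243 0.01802937 0.12527555] [ 3.14085618 -0.0312437  -0.00877992] [-0.62941121  0.47708987 -0.31196004]
```

View pics/s1.png

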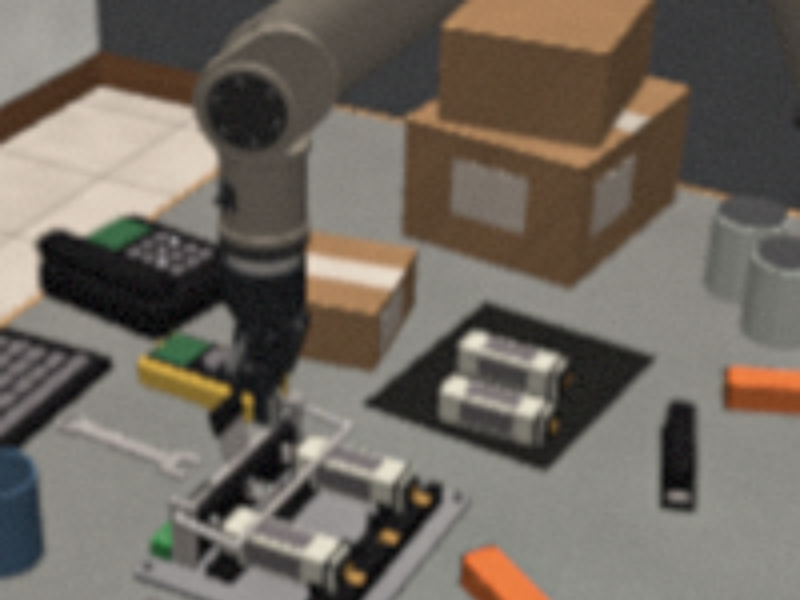

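The side view shows the closed fingers at (265,385) on the bay side of the lever pad at (232,425). I press now.

Call:
{"name": "send_rows", "arguments": {
  "deltas": [
    {"dx": 10,"dy": 0,"dz": 0,"rx": 0,"ry": 0,"rz": 0},
    {"dx": 20,"dy": 0,"dz": 0,"rx": 0,"ry": 0,"rz": 0},
    {"dx": 28,"dy": 0,"dz": -2,"rx": 0,"ry": 0,"rz": 0},
    {"dx": 36,"dy": 0,"dz": -4,"rx": 0,"ry": 0,"rz": 0},
    {"dx": 43,"dy": 0,"dz": -8,"rx": 0,"ry": 0,"rz": 0}
  ]
}}

```text
clock: 2.65
tcp_pos: [0.6433, 0.0185, 0.1215]
orientation: [3.141, -0.032, -0.001]
contact_force: [-6.9, 0.4, 5.5]
grip_width: -0.0002
gripper_force: 4.3
```

Call:
{"name": "send_rows", "arguments": {
  "deltas": [
    {"dx": 5,"dy": 0,"dz": -6,"rx": 0,"ry": 0,"rz": 0},
    {"dx": 10,"dy": 0,"dz": -12,"rx": 0,"ry": 0,"rz": 0},
    {"dx": 14,"dy": 0,"dz": -19,"rx": 0,"ry": 0,"rz": 0},
    {"dx": 18,"dy": 0,"dz": -28,"rx": 0,"ry": 0,"rz": 0},
    {"dx": 20,"dy": 0,"dz": -35,"rx": 0,"ry": 0,"rz": 0}
  ]
}}

```text
clock: 3.07
tcp_pos: [0.6648, 0.0186, 0.0872]
orientation: [-3.141, 0.032, -0.005]
contact_force: [-5.4, -0.3, 6.7]
grip_width: -0.0001
gripper_force: 3.5
```

Call:
{"name": "send_rows", "arguments": {
  "deltas": [
    {"dx": 1,"dy": 0,"dz": -4,"rx": 0,"ry": 0,"rz": 0},
    {"dx": 1,"dy": 0,"dz": -8,"rx": 0,"ry": 0,"rz": 0},
    {"dx": 1,"dy": 0,"dz": -8,"rx": 0,"ry": 0,"rz": 0}
  ]
}}

```text
clock: 3.32
tcp_pos: [0.6652, 0.0186, 0.0783]
orientation: [-3.141, 0.032, -0.003]
contact_force: [-2.5, -0.9, 6.8]
grip_width: 0.0001
gripper_force: 3.2
```

Call:
{"name": "send_rows", "arguments": {
  "deltas": [
    {"dx": 0,"dy": 0,"dz": 10,"rx": 0,"ry": 0,"rz": 0},
    {"dx": 0,"dy": 0,"dz": 40,"rx": 0,"ry": 0,"rz": 0},
    {"dx": 0,"dy": 0,"dz": 80,"rx": 0,"ry": 0,"rz": 0},
    {"dx": 0,"dy": 0,"dz": 120,"rx": 0,"ry": 0,"rz": 0},
    {"dx": 0,"dy": 0,"dz": 150,"rx": 0,"ry": 0,"rz": 0}
  ],
  "jaw": 65
}}

```text
clock: 3.73
tcp_pos: [0.6654, 0.0184, 0.2322]
orientation: [-3.141, 0.032, -0.008]
contact_force: [1.4, 0.6, -0.2]
grip_width: 0.0605
gripper_force: 0.0
```

```bash
python3 - <<'E'
from h import *
c=cam("side"); a=c["im"][170:260,260:360]; cv2.imwrite("pics/s2.png",cv2.resize(a,None,fx=6,fy=6,interpolation=cv2.INTER_CUBIC)); np.savez("side2.npz",**c)
o=np.array([.5325,.0233,0]);Rz=R.from_euler("z",-1.1,degrees=True).as_matrix()
for p in ([72,0,128],[72,-108,128],[72,108,128],[30,0,62],[140,0,70],[0,68,58],[0,-68,58],[-62,0,36]): print(p,proj(c,Rz@np.array(p)/1000+o).round(1))
E
```

```text
[72, 0, 128] [[294.4 192.2]]
[72, -108, 128] [[309.1 179. ]]
[72, 108, 128] [[278.1 206.7]]
[30, 0, 62] [[304.3 210.2]]
[140, 0, 70] [[279.3 200. ]]
[0, 68, 58] [[301.8 223.2]]
[0, -68, 58] [[320.1 204.5]]
[-62, 0, 36] [[325.9 223.5]]
```

View pics/s2.png

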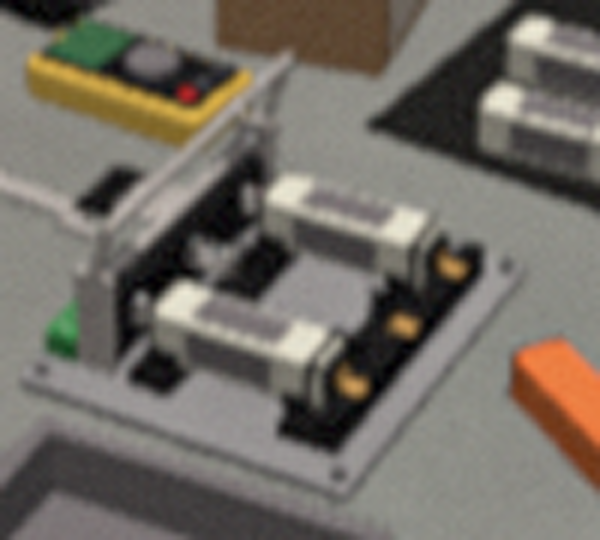

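The bail is caught open: the bar runs from (278,207) to (308,180), exactly where it was predicted. Now the spent pack in bay2.

Call:
{"name": "send_rows", "arguments": {
  "deltas": [
    {"dx": -33,"dy": 18,"dz": 0,"rx": 0,"ry": 0,"rz": 0},
    {"dx": -66,"dy": 36,"dz": 0,"rx": 0,"ry": 0,"rz": 0},
    {"dx": -99,"dy": 54,"dz": -15,"rx": 0,"ry": 0,"rz": 0},
    {"dx": -131,"dy": 73,"dz": -35,"rx": 0,"ry": 0,"rz": 0},
    {"dx": -131,"dy": 73,"dz": -70,"rx": 0,"ry": 0,"rz": 0}
  ],
  "jaw": 50,
  "newtons": 60
}}

```text
clock: 4.2
tcp_pos: [0.5302, 0.0965, 0.1606]
orientation: [-3.138, 0.021, -0.008]
contact_force: [0.2, -0.5, 0.2]
grip_width: 0.0501
gripper_force: 0.0
```

Call:
{"name": "send_rows", "arguments": {
  "deltas": [
    {"dx": 0,"dy": 0,"dz": -30,"rx": 0,"ry": 0,"rz": 0},
    {"dx": 0,"dy": 0,"dz": -60,"rx": 0,"ry": 0,"rz": 0},
    {"dx": 0,"dy": 0,"dz": -70,"rx": 0,"ry": 0,"rz": 0},
    {"dx": 0,"dy": 0,"dz": -70,"rx": 0,"ry": 0,"rz": 0},
    {"dx": 0,"dy": 0,"dz": -70,"rx": 0,"ry": 0,"rz": 0}
  ]
}}

```text
clock: 4.62
tcp_pos: [0.5336, 0.0915, 0.0881]
orientation: [-3.141, 0.032, -0.001]
contact_force: [0.1, -0.4, -0.2]
grip_width: 0.0498
gripper_force: 0.0
```

Call:
{"name": "send_rows", "arguments": {
  "deltas": [
    {"dx": 0,"dy": 0,"dz": -20,"rx": 0,"ry": 0,"rz": 0},
    {"dx": 0,"dy": 0,"dz": -38,"rx": 0,"ry": 0,"rz": 0},
    {"dx": 0,"dy": 0,"dz": -54,"rx": 0,"ry": 0,"rz": 0},
    {"dx": 0,"dy": 0,"dz": -54,"rx": 0,"ry": 0,"rz": 0}
  ]
}}

```text
clock: 4.95
tcp_pos: [0.5328, 0.0912, 0.033]
orientation: [3.141, -0.032, -0.001]
contact_force: [-0.3, -0.2, 0.0]
grip_width: 0.0504
gripper_force: 0.0
```

Call:
{"name": "send_rows", "arguments": {
  "deltas": [
    {"dx": 0,"dy": 0,"dz": 0,"rx": 0,"ry": 0,"rz": 0},
    {"dx": 0,"dy": 0,"dz": 0,"rx": 0,"ry": 0,"rz": 0},
    {"dx": 0,"dy": 0,"dz": 0,"rx": 0,"ry": 0,"rz": 0},
    {"dx": 0,"dy": 0,"dz": 0,"rx": 0,"ry": 0,"rz": 0}
  ],
  "jaw": 20
}}

```text
clock: 5.28
tcp_pos: [0.5339, 0.0915, 0.0351]
orientation: [-3.141, 0.031, -0.004]
contact_force: [-1.5, 0.7, 7.2]
grip_width: 0.0354
gripper_force: 61.0
```

Call:
{"name": "send_rows", "arguments": {
  "deltas": [
    {"dx": 0,"dy": 0,"dz": 8,"rx": 0,"ry": 0,"rz": 0},
    {"dx": 0,"dy": 0,"dz": 20,"rx": 0,"ry": 0,"rz": 0},
    {"dx": -3,"dy": 0,"dz": 40,"rx": 0,"ry": 0,"rz": 0},
    {"dx": -8,"dy": 0,"dz": 70,"rx": 0,"ry": 0,"rz": 0},
    {"dx": -15,"dy": 10,"dz": 95,"rx": 0,"ry": 0,"rz": 0}
  ]
}}

```text
clock: 5.7
tcp_pos: [0.5174, 0.0992, 0.1304]
orientation: [3.14, -0.036, -0.001]
contact_force: [1.7, -0.1, -1.7]
grip_width: 0.0355
gripper_force: 61.4
```

Call:
{"name": "send_rows", "arguments": {
  "deltas": [
    {"dx": -5,"dy": 38,"dz": 0,"rx": 0,"ry": 0,"rz": 0},
    {"dx": -10,"dy": 76,"dz": 0,"rx": 0,"ry": 0,"rz": 0},
    {"dx": -15,"dy": 114,"dz": 0,"rx": 0,"ry": 0,"rz": 0},
    {"dx": -20,"dy": 152,"dz": 0,"rx": 0,"ry": 0,"rz": 0},
    {"dx": -25,"dy": 190,"dz": 0,"rx": 0,"ry": 0,"rz": 0}
  ]
}}

```text
clock: 6.12
tcp_pos: [0.4919, 0.2928, 0.1298]
orientation: [-3.141, 0.032, -0.001]
contact_force: [0.4, -1.0, -2.0]
grip_width: 0.0352
gripper_force: 61.7
```

Call:
{"name": "send_rows", "arguments": {
  "deltas": [
    {"dx": -5,"dy": 38,"dz": 0,"rx": 0,"ry": 0,"rz": 0},
    {"dx": -10,"dy": 76,"dz": 0,"rx": 0,"ry": 0,"rz": 2},
    {"dx": -10,"dy": 107,"dz": -5,"rx": 0,"ry": 0,"rz": 3},
    {"dx": -10,"dy": 107,"dz": -30,"rx": 0,"ry": 0,"rz": 3},
    {"dx": -10,"dy": 107,"dz": -60,"rx": 0,"ry": 0,"rz": 3}
  ]
}}

```text
clock: 6.53
tcp_pos: [0.4827, 0.4031, 0.0713]
orientation: [-3.135, -0.057, -0.006]
contact_force: [0.7, -1.1, -2.0]
grip_width: 0.035
gripper_force: 61.8
```

Call:
{"name": "send_rows", "arguments": {
  "deltas": [
    {"dx": 0,"dy": 0,"dz": -25,"rx": 0,"ry": 0,"rz": 0},
    {"dx": 0,"dy": 0,"dz": -44,"rx": 0,"ry": 0,"rz": 0},
    {"dx": 0,"dy": 0,"dz": -51,"rx": 0,"ry": 0,"rz": 0},
    {"dx": 0,"dy": 0,"dz": -51,"rx": 0,"ry": 0,"rz": 0}
  ]
}}

```text
clock: 6.87
tcp_pos: [0.482, 0.3978, 0.018]
orientation: [3.139, 0.051, -0.002]
contact_force: [0.3, 1.2, -1.7]
grip_width: 0.0354
gripper_force: 32.2
```

Call:
{"name": "send_rows", "arguments": {
  "deltas": [
    {"dx": 0,"dy": 0,"dz": 0,"rx": 0,"ry": 0,"rz": 0},
    {"dx": 0,"dy": 0,"dz": 0,"rx": 0,"ry": 0,"rz": 0},
    {"dx": 0,"dy": 0,"dz": 30,"rx": 0,"ry": 0,"rz": 0},
    {"dx": 0,"dy": 0,"dz": 70,"rx": 0,"ry": 0,"rz": 0},
    {"dx": 0,"dy": 0,"dz": 100,"rx": 0,"ry": 0,"rz": -3}
  ],
  "jaw": 50
}}

```text
clock: 7.28
tcp_pos: [0.483, 0.3988, 0.1203]
orientation: [-3.14, 0.031, -0.001]
contact_force: [1.4, 1.4, 0.4]
grip_width: 0.0505
gripper_force: 0.0
```

```bash
python3 - <<'E'
from h import *
o=r.get_obs(); print(o["tcp_pos"],o["orientation"])
c=cam("top")
for p in packs(c,(160,150,470,250)): print(p)
E
```

```text
[0.48299122 0.39875215 0.12032501] [-3.14002108e+00  3.14037474e-02 -1.35071951e-03]
{'px': (np.float64(312.6), np.float64(159.3)), 'c': array([639.9,   8.2]), 'mean': array([639.1,  21.7]), 'z': np.float64(70.7), 'yaw': np.float32(88.7), 'wh': (68, 31), 'n': np.int32(149)}
{'px': (np.float64(334.7), np.float64(191.7)), 'c': array([539.3, -44. ]), 'mean': array([538.7, -44.5]), 'z': np.float64(57.2), 'yaw': np.float32(-1.3), 'wh': (103, 34), 'n': np.int32(269)}
{'px': (np.float64(426.2), np.float64(202.9)), 'c': array([ 498.9, -331.9]), 'mean': array([ 499.1, -331.3]), 'z': np.float64(38.5), 'yaw': np.float32(-0.0), 'wh': (101, 33), 'n': np.int32(232)}
{'px': (np.float64(397.7), np.float64(210.0)), 'c': array([ 477.5, -240.6]), 'mean': array([ 478.9, -241. ]), 'z': np.float64(37.8), 'yaw': np.float32(-1.2), 'wh': (104, 35), 'n': np.int32(251)}
```

Call:
{"name": "send_rows", "arguments": {
  "deltas": [
    {"dx": 5,"dy": -40,"dz": 0,"rx": 0,"ry": 0,"rz": 0},
    {"dx": 10,"dy": -80,"dz": 0,"rx": 0,"ry": 0,"rz": 0},
    {"dx": 15,"dy": -120,"dz": 0,"rx": 0,"ry": 0,"rz": 0},
    {"dx": 20,"dy": -160,"dz": 0,"rx": 0,"ry": 0,"rz": 0},
    {"dx": 25,"dy": -200,"dz": 0,"rx": 0,"ry": 0,"rz": 0}
  ]
}}

```text
clock: 7.75
tcp_pos: [0.5079, 0.1967, 0.1183]
orientation: [-3.141, 0.031, -0.003]
contact_force: [1.1, 0.4, -0.3]
grip_width: 0.0502
gripper_force: 0.0
```

Call:
{"name": "send_rows", "arguments": {
  "deltas": [
    {"dx": 5,"dy": -40,"dz": 0,"rx": 0,"ry": 0,"rz": 0},
    {"dx": 10,"dy": -80,"dz": 0,"rx": 0,"ry": 0,"rz": 0},
    {"dx": 15,"dy": -120,"dz": 0,"rx": 0,"ry": 0,"rz": 0},
    {"dx": 20,"dy": -160,"dz": 0,"rx": 0,"ry": 0,"rz": 0},
    {"dx": 23,"dy": -200,"dz": 0,"rx": 0,"ry": 0,"rz": 0}
  ]
}}

```text
clock: 8.17
tcp_pos: [0.5313, -0.0036, 0.1184]
orientation: [-3.141, 0.031, -0.003]
contact_force: [0.6, -0.1, 0.0]
grip_width: 0.0502
gripper_force: 0.0
```

Call:
{"name": "send_rows", "arguments": {
  "deltas": [
    {"dx": 0,"dy": -35,"dz": 0,"rx": 0,"ry": 0,"rz": 0},
    {"dx": 0,"dy": -43,"dz": -20,"rx": 0,"ry": 0,"rz": 0},
    {"dx": 0,"dy": -43,"dz": -40,"rx": 0,"ry": 0,"rz": 0},
    {"dx": 0,"dy": -43,"dz": -40,"rx": 0,"ry": 0,"rz": 0}
  ]
}}

```text
clock: 8.5
tcp_pos: [0.5287, -0.0461, 0.0753]
orientation: [3.141, -0.035, -0.006]
contact_force: [-0.7, 0.6, -0.2]
grip_width: 0.0503
gripper_force: 0.0
```

Call:
{"name": "send_rows", "arguments": {
  "deltas": [
    {"dx": 0,"dy": 1,"dz": -20,"rx": 0,"ry": 0,"rz": 0},
    {"dx": 0,"dy": 1,"dz": -34,"rx": 0,"ry": 0,"rz": 0},
    {"dx": 0,"dy": 1,"dz": -43,"rx": 0,"ry": 0,"rz": 0},
    {"dx": 0,"dy": 1,"dz": -43,"rx": 0,"ry": 0,"rz": 0}
  ]
}}

```text
clock: 8.83
tcp_pos: [0.53, -0.0429, 0.0337]
orientation: [-3.141, 0.029, 0.003]
contact_force: [-0.7, -0.5, -0.2]
grip_width: 0.0502
gripper_force: 0.0
```

Call:
{"name": "send_rows", "arguments": {
  "deltas": [
    {"dx": 0,"dy": 0,"dz": 0,"rx": 0,"ry": 0,"rz": 0},
    {"dx": 0,"dy": 0,"dz": 0,"rx": 0,"ry": 0,"rz": 0},
    {"dx": 0,"dy": 0,"dz": 0,"rx": 0,"ry": 0,"rz": 0},
    {"dx": 0,"dy": 0,"dz": 0,"rx": 0,"ry": 0,"rz": 0}
  ],
  "jaw": 20
}}

```text
clock: 9.17
tcp_pos: [0.5308, -0.0436, 0.0353]
orientation: [3.141, -0.031, 0.001]
contact_force: [-2.2, -0.7, 6.1]
grip_width: 0.0351
gripper_force: 61.0
```

Call:
{"name": "send_rows", "arguments": {
  "deltas": [
    {"dx": 0,"dy": 0,"dz": 8,"rx": 0,"ry": 0,"rz": 0},
    {"dx": 0,"dy": 0,"dz": 20,"rx": 0,"ry": 0,"rz": 0},
    {"dx": -3,"dy": 0,"dz": 40,"rx": 0,"ry": 0,"rz": 0},
    {"dx": -8,"dy": 0,"dz": 70,"rx": 0,"ry": 0,"rz": 0},
    {"dx": -15,"dy": 10,"dz": 95,"rx": 0,"ry": 0,"rz": 0}
  ]
}}

```text
clock: 9.58
tcp_pos: [0.5158, -0.0355, 0.1315]
orientation: [3.141, -0.036, 0.001]
contact_force: [0.7, -0.7, -1.1]
grip_width: 0.0353
gripper_force: 61.5
```

Call:
{"name": "send_rows", "arguments": {
  "deltas": [
    {"dx": -4,"dy": 40,"dz": 0,"rx": 0,"ry": 0,"rz": 0},
    {"dx": -8,"dy": 80,"dz": 0,"rx": 0,"ry": 0,"rz": 0},
    {"dx": -12,"dy": 120,"dz": 0,"rx": 0,"ry": 0,"rz": 0},
    {"dx": -16,"dy": 160,"dz": 0,"rx": 0,"ry": 0,"rz": 0},
    {"dx": -20,"dy": 200,"dz": 0,"rx": 0,"ry": 0,"rz": 0}
  ]
}}

```text
clock: 10.0
tcp_pos: [0.4954, 0.1682, 0.1308]
orientation: [-3.141, 0.033, -0.003]
contact_force: [0.5, -0.7, -2.1]
grip_width: 0.0354
gripper_force: 61.7
```

Call:
{"name": "send_rows", "arguments": {
  "deltas": [
    {"dx": -4,"dy": 40,"dz": 0,"rx": 0,"ry": 0,"rz": 0},
    {"dx": -9,"dy": 80,"dz": 0,"rx": 0,"ry": 0,"rz": 0},
    {"dx": -14,"dy": 118,"dz": -10,"rx": 0,"ry": 0,"rz": 3},
    {"dx": -14,"dy": 118,"dz": -35,"rx": 0,"ry": 0,"rz": 3},
    {"dx": -14,"dy": 118,"dz": -60,"rx": 0,"ry": 0,"rz": 3}
  ]
}}

```text
clock: 10.42
tcp_pos: [0.4817, 0.2891, 0.0711]
orientation: [-3.137, -0.059, -0.006]
contact_force: [0.3, -0.8, -2.3]
grip_width: 0.0353
gripper_force: 61.7
```

Call:
{"name": "send_rows", "arguments": {
  "deltas": [
    {"dx": 0,"dy": 0,"dz": -25,"rx": 0,"ry": 0,"rz": 0},
    {"dx": 0,"dy": 0,"dz": -44,"rx": 0,"ry": 0,"rz": 0},
    {"dx": 0,"dy": 0,"dz": -51,"rx": 0,"ry": 0,"rz": 0},
    {"dx": 0,"dy": 0,"dz": -51,"rx": 0,"ry": 0,"rz": 0}
  ]
}}

```text
clock: 10.75
tcp_pos: [0.4813, 0.2844, 0.0191]
orientation: [3.14, 0.051, -0.001]
contact_force: [0.7, -0.2, -1.5]
grip_width: 0.0351
gripper_force: 62.0
```

Call:
{"name": "send_rows", "arguments": {
  "deltas": [
    {"dx": 0,"dy": 0,"dz": 0,"rx": 0,"ry": 0,"rz": 0},
    {"dx": 0,"dy": 0,"dz": 0,"rx": 0,"ry": 0,"rz": 0},
    {"dx": 0,"dy": 0,"dz": 30,"rx": 0,"ry": 0,"rz": 0},
    {"dx": 0,"dy": 0,"dz": 70,"rx": 0,"ry": 0,"rz": 0},
    {"dx": 0,"dy": 0,"dz": 100,"rx": 0,"ry": 0,"rz": -3}
  ],
  "jaw": 60
}}

```text
clock: 11.17
tcp_pos: [0.4821, 0.2848, 0.1212]
orientation: [-3.14, 0.031, -0.002]
contact_force: [1.2, 0.6, 0.0]
grip_width: 0.0599
gripper_force: 0.0
```

Call:
{"name": "send_rows", "arguments": {
  "deltas": [
    {"dx": 0,"dy": -40,"dz": 10,"rx": 0,"ry": 0,"rz": 0},
    {"dx": 0,"dy": -80,"dz": 20,"rx": 0,"ry": 0,"rz": 0},
    {"dx": 0,"dy": -120,"dz": 20,"rx": 0,"ry": 0,"rz": 0},
    {"dx": 0,"dy": -160,"dz": 20,"rx": 0,"ry": 0,"rz": 0},
    {"dx": 0,"dy": -200,"dz": 20,"rx": 0,"ry": 0,"rz": 0}
  ]
}}

```text
clock: 11.58
tcp_pos: [0.482, 0.0826, 0.1398]
orientation: [-3.141, 0.031, -0.004]
contact_force: [0.3, -0.9, -1.2]
grip_width: 0.0601
gripper_force: 0.0
```

```bash
python3 - <<'E'
from h import *
o=r.get_obs(); print(o["clock"],o["tcp_pos"],o["orientation"])
c=cam("top"); np.savez("top3.npz",**c)
for p in packs(c,(160,150,470,250),zmin=.015): print(p)
cv2.imwrite("pics/t3.png",cv2.resize(c["im"][130:260,160:480],None,fx=2.5,fy=2.5,interpolation=cv2.INTER_CUBIC))
E
```

```text
11.5833 [0.4819577  0.08262993 0.13982857] [-3.14104391  0.03131616 -0.00426058]
{'px': (np.float64(312.1), np.float64(159.2)), 'c': array([640.1,  17.4]), 'mean': array([639.7,  23.4]), 'z': np.float64(70.8), 'yaw': np.float32(88.7), 'wh': (50, 31), 'n': np.int32(143)}
{'px': (np.float64(426.2), np.float64(203.0)), 'c': array([ 499. , -331.9]), 'mean': array([ 499. , -331.2]), 'z': np.float64(38.4), 'yaw': np.float32(-0.1), 'wh': (101, 33), 'n': np.int32(234)}
{'px': (np.float64(230.0), np.float64(210.2)), 'c': array([491.3, 285.1]), 'mean': array([489.2, 284.6]), 'z': np.float64(40.7), 'yaw': np.float32(2.2), 'wh': (105, 34), 'n': np.int32(220)}
{'px': (np.float64(193.9), np.float64(211.7)), 'c': array([487.4, 399.1]), 'mean': array([486.8, 399. ]), 'z': np.float64(40.3), 'yaw': np.float32(2.7), 'wh': (103, 35), 'n': np.int32(210)}
{'px': (np.float64(397.7), np.float64(209.9)), 'c': array([ 477.4, -240.5]), 'mean': array([ 479.2, -240.9]), 'z': np.float64(38.5), 'yaw': np.float32(-1.2), 'wh': (103, 35), 'n': np.int32(251)}
```

View pics/t3.png

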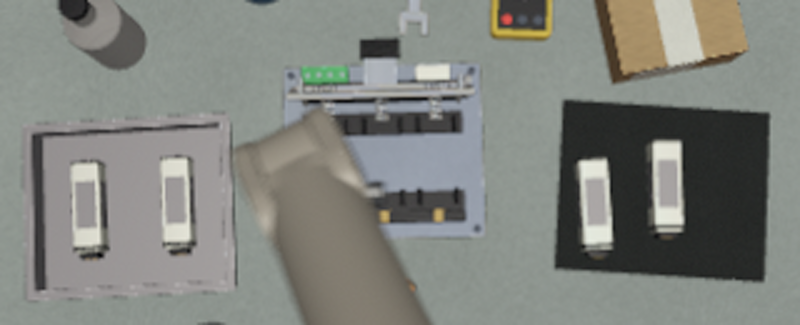

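The view shows two packs lying in the tub at (88,205) and (178,203), the bays clear and the bail still open. The fresh packs are at (596,205) and (667,185), so I refine their yaw.

```bash
cat >> h.py <<'E'
def fine(c,px,ztop):
    """edge-based yaw of pack white+label region near pixel px"""
    P=cloud(c); u0,v0=map(int,px); v,u=np.mgrid[v0-26:v0+27,u0-10:u0+11]
    g=c["im"][...,:].mean(2)[v,u]; m=(g>140)
    n,l,s,_=cv2.connectedComponentsWithStats(m.astype(np.uint8)); m=l==(1+s[1:,4].argmax())
    L=[]
    for row in range(m.shape[0]):
        k=np.nonzero(m[row])[0]
        if len(k)>=8: # subpixel edges at grey 100
            def e(i,d):
                a,b=g[row,i],g[row,i+d] if 0<=i+d<g.shape[1] else 40
                return i+d*np.clip((a-115)/(a-b+1e-6),0,1)
            L.append([u0-10+(e(k[0],-1)+e(k[-1],1))/2, v0-26+row])
    X=ray(c,L,ztop)[:,:2]*1000; q=np.polyfit(X[3:-3,0],X[3:-3,1],1)
    return dict(yaw=np.degrees(np.arctan(q[0])).round(2),y_at=q, x=(X[:,0].min().round(1),X[:,0].max().round(1)))
E
python3 - <<'E'
from h import *
c=dict(np.load("top3.npz"))
for n,px,z in(("A",(398,210),.039),("B",(426,203),.039)):
    f=fine(c,px,z); xc=np.mean(f["x"])-7.5; print(n,f,"pack centre",xc.round(1),np.polyval(f["y_at"],xc).round(1))
c=dict(np.load("top0.npz")); print(fine(c,(335,198),.058),fine(c,(291,200),.058))
E
```

```text
A {'yaw': np.float64(1.46), 'y_at': array([ 2.54644873e-02, -2.53117028e+02]), 'x': (np.float64(425.6), np.float64(529.1))} pack centre 469.8 -241.2
B {'yaw': np.float64(-0.88), 'y_at': array([-1.53999427e-02, -3.24541670e+02]), 'x': (np.float64(448.6), np.float64(552.4))} pack centre 493.0 -332.1
{'yaw': np.float64(0.02), 'y_at': array([ 4.16498561e-04, -4.53246481e+01]), 'x': (np.float64(487.8), np.float64(599.8))} {'yaw': np.float64(-1.04), 'y_at': array([-1.81728731e-02,  1.01182373e+02]), 'x': (np.float64(487.6), np.float64(590.5))}
```

Call:
{"name": "send_rows", "arguments": {
  "deltas": [
    {"dx": -2,"dy": -40,"dz": 0,"rx": 0,"ry": 0,"rz": 0},
    {"dx": -4,"dy": -80,"dz": 0,"rx": 0,"ry": 0,"rz": 0},
    {"dx": -6,"dy": -120,"dz": 0,"rx": 0,"ry": 0,"rz": 0},
    {"dx": -8,"dy": -160,"dz": 0,"rx": 0,"ry": 0,"rz": 0},
    {"dx": -10,"dy": -200,"dz": 0,"rx": 0,"ry": 0,"rz": 0}
  ]
}}

```text
clock: 12.05
tcp_pos: [0.4718, -0.1174, 0.1395]
orientation: [3.141, -0.031, 0.003]
contact_force: [1.3, 0.4, -0.2]
grip_width: 0.0599
gripper_force: 0.0
```

Call:
{"name": "send_rows", "arguments": {
  "deltas": [
    {"dx": -1,"dy": -40,"dz": 0,"rx": 0,"ry": 0,"rz": 0},
    {"dx": -2,"dy": -80,"dz": -10,"rx": 0,"ry": 0,"rz": 0},
    {"dx": -2,"dy": -123,"dz": -30,"rx": 0,"ry": 0,"rz": 0},
    {"dx": -2,"dy": -123,"dz": -50,"rx": 0,"ry": 0,"rz": 0},
    {"dx": -2,"dy": -123,"dz": -60,"rx": 0,"ry": 0,"rz": 0}
  ]
}}

```text
clock: 12.47
tcp_pos: [0.4685, -0.242, 0.0772]
orientation: [3.14, -0.041, -0.001]
contact_force: [-0.6, 0.2, 0.8]
grip_width: 0.06
gripper_force: 0.0
```

```bash
python3 - <<'E'
from h import *
o=r.get_obs(); print(o["clock"],o["tcp_pos"],o["orientation"])
c=cam("side")
S=[proj(c,[[.470+dx,-.241+dy,.039] for dx,dy in((-.054,.018),(.062,.018),(.062,-.018),(-.054,-.018))]).round(0).tolist()]
a=c["im"][100:230,290:450].copy(); cv2.imwrite("pics/s4.png",cv2.resize(a,None,fx=4,fy=4,interpolation=cv2.INTER_CUBIC)); print(S)
E
```

```text
12.4667 [ 0.46847911 -0.24196697  0.07718312] [ 3.14043633e+00 -4.08664345e-02 -1.11845874e-03]
[[[366.0, 194.0], [340.0, 187.0], [344.0, 183.0], [369.0, 190.0]]]
```

View pics/s4.png

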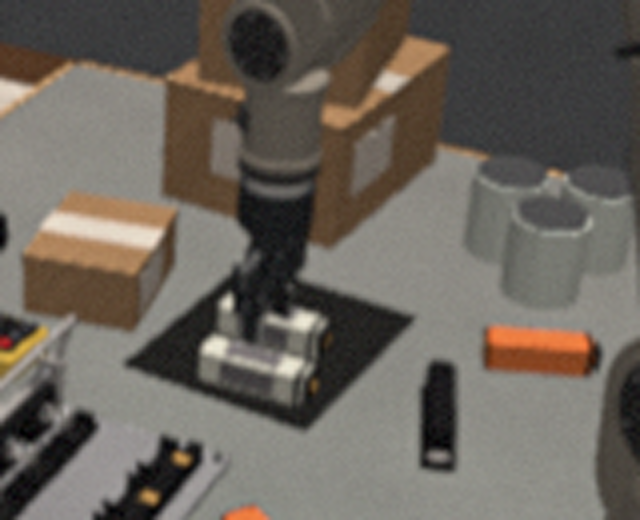

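The predicted pack corners (200,348) and (304,376) match the near pack, and the gripper is above it. I descend and grip.

Call:
{"name": "send_rows", "arguments": {
  "deltas": [
    {"dx": 0,"dy": 0,"dz": -25,"rx": 0,"ry": 0,"rz": 0},
    {"dx": 0,"dy": 0,"dz": -48,"rx": 0,"ry": 0,"rz": 0},
    {"dx": 0,"dy": 0,"dz": -59,"rx": 0,"ry": 0,"rz": 0},
    {"dx": 0,"dy": 0,"dz": -59,"rx": 0,"ry": 0,"rz": 0}
  ]
}}

```text
clock: 12.85
tcp_pos: [0.4689, -0.2363, 0.0181]
orientation: [-3.139, 0.027, 0.005]
contact_force: [-0.4, 1.3, 0.3]
grip_width: 0.06
gripper_force: 0.0
```

Call:
{"name": "send_rows", "arguments": {
  "deltas": [
    {"dx": 0,"dy": 0,"dz": 0,"rx": 0,"ry": 0,"rz": 0},
    {"dx": 0,"dy": 0,"dz": 0,"rx": 0,"ry": 0,"rz": 0},
    {"dx": 0,"dy": 0,"dz": 0,"rx": 0,"ry": 0,"rz": 0},
    {"dx": 0,"dy": 0,"dz": 0,"rx": 0,"ry": 0,"rz": 0}
  ],
  "jaw": 20
}}

```text
clock: 13.18
tcp_pos: [0.4709, -0.2389, 0.0211]
orientation: [3.14, -0.031, 0.004]
contact_force: [-0.6, 0.6, 7.1]
grip_width: 0.0354
gripper_force: 60.9
```

Call:
{"name": "send_rows", "arguments": {
  "deltas": [
    {"dx": 0,"dy": 0,"dz": 15,"rx": 0,"ry": 0,"rz": 0},
    {"dx": 0,"dy": 0,"dz": 40,"rx": 0,"ry": 0,"rz": 0},
    {"dx": 0,"dy": 0,"dz": 70,"rx": 0,"ry": 0,"rz": 0},
    {"dx": 0,"dy": 0,"dz": 100,"rx": 0,"ry": 0,"rz": 0}
  ]
}}

```text
clock: 13.52
tcp_pos: [0.469, -0.2382, 0.1206]
orientation: [-3.141, 0.031, 0.001]
contact_force: [0.6, 0.2, -2.4]
grip_width: 0.035
gripper_force: 59.9
```

Call:
{"name": "send_rows", "arguments": {
  "deltas": [
    {"dx": 10,"dy": 39,"dz": 0,"rx": 0,"ry": 0,"rz": 0},
    {"dx": 20,"dy": 78,"dz": 0,"rx": 0,"ry": 0,"rz": 0},
    {"dx": 30,"dy": 117,"dz": 0,"rx": 0,"ry": 0,"rz": 0},
    {"dx": 40,"dy": 156,"dz": 0,"rx": 0,"ry": 0,"rz": 0},
    {"dx": 49,"dy": 194,"dz": 0,"rx": 0,"ry": 0,"rz": 0}
  ]
}}

```text
clock: 13.93
tcp_pos: [0.5188, -0.0427, 0.1202]
orientation: [-3.141, 0.032, -0.002]
contact_force: [0.6, -0.4, -1.2]
grip_width: 0.0351
gripper_force: 59.9
```

Call:
{"name": "send_rows", "arguments": {
  "deltas": [
    {"dx": 0,"dy": 0,"dz": -15,"rx": 0,"ry": 0,"rz": 0},
    {"dx": 0,"dy": 0,"dz": -30,"rx": 0,"ry": 0,"rz": 0},
    {"dx": 0,"dy": 0,"dz": -30,"rx": 0,"ry": 0,"rz": 0}
  ]
}}

```text
clock: 14.18
tcp_pos: [0.5168, -0.0436, 0.0877]
orientation: [-3.141, 0.028, 0.006]
contact_force: [-0.3, -0.2, -1.5]
grip_width: 0.0354
gripper_force: 60.0
```

```bash
python3 - <<'E'
from h import *
o=r.get_obs(); t=o["tcp_pos"]; print(o["clock"],t,o["orientation"],o["grip_width"],o["gripper_force"])
c=cam("side"); a=cv2.resize(c["im"][150:250,260:380],None,fx=6,fy=6,interpolation=cv2.INTER_CUBIC)
yw=-.02
for dx,dy,dz in((-.054,.018,.018),(.062,.018,.018),(-.054,.018,-.018),(.062,.018,-.018),(-.062,0,0)):
    X=t+np.array([dx*np.cos(yw)-dy*np.sin(yw),dx*np.sin(yw)+dy*np.cos(yw),dz]); p=proj(c,X)[0]; print(p.round(1))
    q=((p-[260,150]+.5)*6-.5).astype(int); cv2.circle(a,tuple(q.tolist()),3,(0,0,255),-1)
cv2.imwrite("pics/s5.png",a)
E
```

```text
14.1833 [ 0.51684554 -0.04363072  0.0876711 ] [-3.14135455  0.02810784  0.00585427] 0.035369722707150664 59.97795581817627
[334.4 201.7]
[306.9 192.8]
[334.  209.7]
[306.8 200.7]
[338.4 204. ]
```

View pics/s5.png

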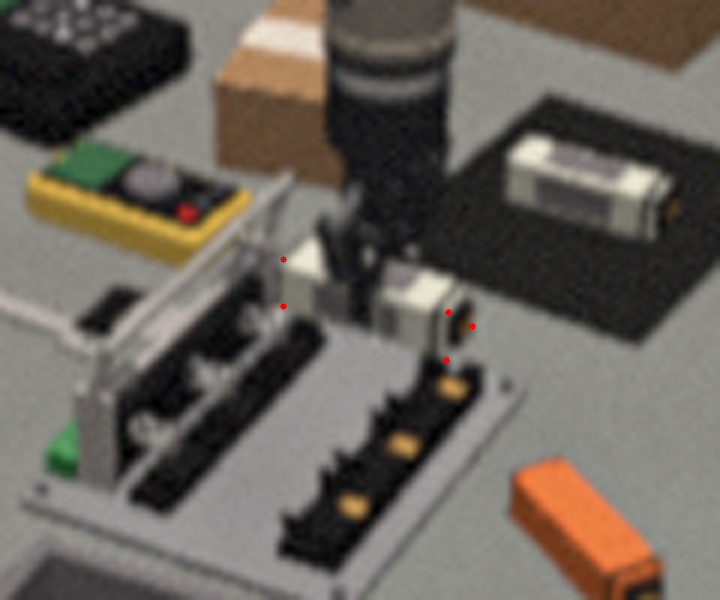

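The red predictions at the flat end (283,258) and the nose (472,326) fit the held pack within a few mm. I lower it above the stop and push against the cap.

Call:
{"name": "send_rows", "arguments": {
  "deltas": [
    {"dx": 0,"dy": -1,"dz": -12,"rx": 0,"ry": 0,"rz": 0},
    {"dx": 0,"dy": -1,"dz": -24,"rx": 0,"ry": 0,"rz": 0},
    {"dx": 0,"dy": -1,"dz": -31,"rx": 0,"ry": 0,"rz": 0},
    {"dx": 0,"dy": -1,"dz": -31,"rx": 0,"ry": 0,"rz": 0}
  ]
}}

```text
clock: 14.57
tcp_pos: [0.5175, -0.0461, 0.0572]
orientation: [3.141, -0.033, -0.004]
contact_force: [-1.4, 0.4, -2.5]
grip_width: 0.0354
gripper_force: 60.0
```

Call:
{"name": "send_rows", "arguments": {
  "deltas": [
    {"dx": 4,"dy": 0,"dz": 0,"rx": 0,"ry": 0,"rz": 0},
    {"dx": 8,"dy": 0,"dz": 0,"rx": 0,"ry": 0,"rz": 0},
    {"dx": 10,"dy": 0,"dz": 0,"rx": 0,"ry": 0,"rz": 0},
    {"dx": 10,"dy": 0,"dz": 0,"rx": 0,"ry": 0,"rz": 0}
  ]
}}

```text
clock: 14.9
tcp_pos: [0.5284, -0.0459, 0.0584]
orientation: [3.141, -0.032, -0.002]
contact_force: [-3.5, -0.2, -3.3]
grip_width: 0.035
gripper_force: 59.9
```

Call:
{"name": "send_rows", "arguments": {
  "deltas": [
    {"dx": 4,"dy": 0,"dz": 0,"rx": 0,"ry": 0,"rz": 0},
    {"dx": 7,"dy": 0,"dz": 0,"rx": 0,"ry": 0,"rz": 0},
    {"dx": 7,"dy": 0,"dz": 0,"rx": 0,"ry": 0,"rz": 0}
  ]
}}

```text
clock: 15.15
tcp_pos: [0.5356, -0.0458, 0.0583]
orientation: [3.141, -0.032, -0.001]
contact_force: [-5.2, 0.1, -1.1]
grip_width: 0.0351
gripper_force: 60.2
```

Call:
{"name": "send_rows", "arguments": {
  "deltas": [
    {"dx": 0,"dy": 0,"dz": -5,"rx": 0,"ry": 0,"rz": 0},
    {"dx": 0,"dy": 0,"dz": -10,"rx": 0,"ry": 0,"rz": 0},
    {"dx": 0,"dy": 0,"dz": -14,"rx": 0,"ry": 0,"rz": 0},
    {"dx": 0,"dy": 0,"dz": -14,"rx": 0,"ry": 0,"rz": 0}
  ]
}}

```text
clock: 15.48
tcp_pos: [0.5347, -0.0455, 0.0436]
orientation: [-3.141, 0.031, 0.003]
contact_force: [-5.5, 0.0, -2.2]
grip_width: 0.0351
gripper_force: 60.3
```

Call:
{"name": "send_rows", "arguments": {
  "deltas": [
    {"dx": 0,"dy": 0,"dz": -3,"rx": 0,"ry": 0,"rz": 0},
    {"dx": 0,"dy": 0,"dz": -5,"rx": 0,"ry": 0,"rz": 0},
    {"dx": 0,"dy": 0,"dz": -5,"rx": 0,"ry": 0,"rz": 0}
  ]
}}

```text
clock: 15.73
tcp_pos: [0.5353, -0.0455, 0.0401]
orientation: [3.141, -0.031, -0.001]
contact_force: [-8.3, 0.7, 8.3]
grip_width: 0.035
gripper_force: 61.3
```

Call:
{"name": "send_rows", "arguments": {
  "deltas": [
    {"dx": 0,"dy": 0,"dz": 0,"rx": 0,"ry": 0,"rz": 0},
    {"dx": 0,"dy": 0,"dz": 0,"rx": 0,"ry": 0,"rz": 0},
    {"dx": 0,"dy": 0,"dz": 20,"rx": 0,"ry": 0,"rz": 0},
    {"dx": 0,"dy": 0,"dz": 50,"rx": 0,"ry": 0,"rz": 0},
    {"dx": 0,"dy": 0,"dz": 90,"rx": 0,"ry": 0,"rz": 0}
  ],
  "jaw": 50
}}

```text
clock: 16.15
tcp_pos: [0.5353, -0.0454, 0.1289]
orientation: [-3.141, 0.031, 0.003]
contact_force: [1.6, 0.0, -0.3]
grip_width: 0.0499
gripper_force: 0.0
```

Call:
{"name": "send_rows", "arguments": {
  "deltas": [
    {"dx": -10,"dy": -38,"dz": 0,"rx": 0,"ry": 0,"rz": 0},
    {"dx": -20,"dy": -76,"dz": 0,"rx": 0,"ry": 0,"rz": 0},
    {"dx": -30,"dy": -114,"dz": 0,"rx": 0,"ry": 0,"rz": 0},
    {"dx": -40,"dy": -152,"dz": 0,"rx": 0,"ry": 0,"rz": 0},
    {"dx": -42,"dy": -190,"dz": 0,"rx": 0,"ry": 0,"rz": 0}
  ],
  "jaw": 60
}}

```text
clock: 16.57
tcp_pos: [0.4932, -0.2379, 0.1301]
orientation: [3.14, -0.032, 0.003]
contact_force: [0.5, -0.4, 0.1]
grip_width: 0.0603
gripper_force: 0.0
```

```bash
python3 - <<'E'
from h import *
o=r.get_obs(); print(o["clock"],o["tcp_pos"],o["orientation"])
c=cam("top"); np.savez("top6.npz",**c)
for p in packs(c,(160,150,470,250),zmin=.015): print(p)
s=cam("side")
a=cv2.resize(c["im"][150:225,270:350],None,fx=5,fy=5,interpolation=cv2.INTER_CUBIC);b=cv2.resize(s["im"][170:245,275:355],None,fx=5,fy=5,interpolation=cv2.INTER_CUBIC)
cv2.imwrite("pics/t6.png",np.hstack([a,b]))
E
```

```text
16.5667 [ 0.49319491 -0.23792706  0.13012651] [ 3.14026911 -0.03162503  0.00336021]
{'px': (np.float64(311.7), np.float64(158.4)), 'c': array([640.4,  23.6]), 'mean': array([642.2,  24.4]), 'z': np.float64(70.1), 'yaw': np.float32(88.7), 'wh': (37, 31), 'n': np.int32(120)}
{'px': (np.float64(335.0), np.float64(191.4)), 'c': array([539.3, -45.5]), 'mean': array([539.5, -45.4]), 'z': np.float64(57.3), 'yaw': np.float32(-1.3), 'wh': (103, 31), 'n': np.int32(243)}
{'px': (np.float64(230.0), np.float64(210.3)), 'c': array([490.9, 285.2]), 'mean': array([488.8, 284.8]), 'z': np.float64(40.3), 'yaw': np.float32(2.2), 'wh': (104, 34), 'n': np.int32(218)}
{'px': (np.float64(193.9), np.float64(211.6)), 'c': array([488.2, 399.1]), 'mean': array([487. , 398.9]), 'z': np.float64(40.8), 'yaw': np.float32(2.7), 'wh': (101, 35), 'n': np.int32(207)}
```

View pics/t6.png

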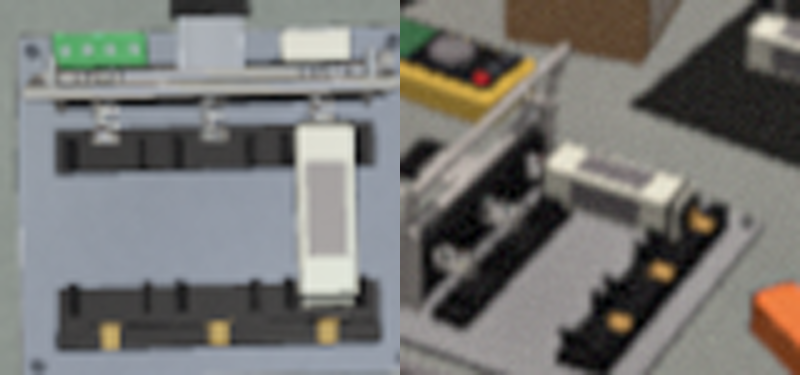

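The pack sits in bay0 exactly as the spent one did: white centre (539.3, -45.5), z 57. Next I check the second fresh pack from the side, since it may have been knocked.

```bash
cat >> h.py <<'E'
def sidepack(c,box=((.38,.62),(-.42,-.20))):
    P=cloud(c); im=c["im"].astype(int); m=(im.min(2)>90)&(P[...,2]>.008)&(P[...,2]<.06)&(P[...,0]>box[0][0])&(P[...,0]<box[0][1])&(P[...,1]>box[1][0])&(P[...,1]<box[1][1])
    n,l,s,ce=cv2.connectedComponentsWithStats(m.astype(np.uint8))
    return [(ce[i].round(1),s[i].tolist(),(np.nanmean(P[l==i],0)*1000).round(1)) for i in range(1,n) if s[i,4]>60]
E
python3 - <<'E'
from h import *
print(*sidepack(dict(np.load("side0.npz"))),sep="\n"); print(*sidepack(dict(np.load("side2.npz"))),sep="\n"); print("now"); print(*sidepack(cam("side")),sep="\n")
E
```

```text
(array([354.7, 184.8]), [340, 172, 32, 28, 405], array([ 487.9, -275.8,   34.6]))
(array([354.7, 184.8]), [340, 172, 32, 28, 405], array([ 487.7, -275.9,   34.5]))
now
(array([357.2, 179. ]), [345, 173, 27, 15, 190], array([ 497.7, -324.3,   34.3]))
```

Call:
{"name": "send_rows", "arguments": {
  "deltas": [
    {"dx": 0,"dy": -40,"dz": 0,"rx": 0,"ry": 0,"rz": 0},
    {"dx": 0,"dy": -80,"dz": -10,"rx": 0,"ry": 0,"rz": 0},
    {"dx": 0,"dy": -94,"dz": -35,"rx": 0,"ry": 0,"rz": 0},
    {"dx": 0,"dy": -94,"dz": -52,"rx": 0,"ry": 0,"rz": 0},
    {"dx": 0,"dy": -94,"dz": -52,"rx": 0,"ry": 0,"rz": 0}
  ]
}}

```text
clock: 17.13
tcp_pos: [0.4927, -0.3288, 0.0743]
orientation: [-3.139, 0.032, 0.005]
contact_force: [-0.8, 0.5, -1.2]
grip_width: 0.0598
gripper_force: 0.0
```

```bash
python3 - <<'E'
from h import *
o=r.get_obs(); t=o["tcp_pos"]; print(o["clock"],t,o["orientation"],o["grip_width"])
c=cam("side"); a=cv2.resize(c["im"][130:220,310:410],None,fx=6,fy=6,interpolation=cv2.INTER_CUBIC)
for dx,dy,z in((-.054,.018,.039),(.062,.018,.039),(-.054,.018,.003),(.062,.018,.003),(-.062,0,.021)):
    p=proj(c,[t[0]+dx+dy*.02,t[1]+dy-dx*.02,z])[0]; q=((p-[310,130]+.5)*6-.5).astype(int); cv2.circle(a,tuple(q.tolist()),3,(0,0,255),-1)
cv2.imwrite("pics/s7.png",a)
E
```

```text
17.1333 [ 0.49265964 -0.32876758  0.07426617] [-3.1389604   0.0320925   0.00482058] 0.05977217779273278
```

View pics/s7.png

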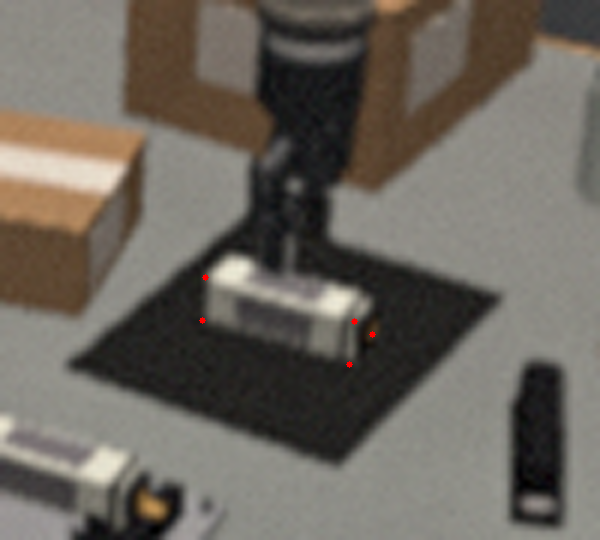

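The pack is where it was: the nose dot (372,335) lies on the nose and the flat end matches. I grip it.

Call:
{"name": "send_rows", "arguments": {
  "deltas": [
    {"dx": 0,"dy": -1,"dz": -25,"rx": 0,"ry": 0,"rz": 0},
    {"dx": 0,"dy": -1,"dz": -44,"rx": 0,"ry": 0,"rz": 0},
    {"dx": 0,"dy": -1,"dz": -54,"rx": 0,"ry": 0,"rz": 0},
    {"dx": 0,"dy": -1,"dz": -54,"rx": 0,"ry": 0,"rz": 0}
  ]
}}

```text
clock: 17.52
tcp_pos: [0.4938, -0.3286, 0.0224]
orientation: [-3.14, 0.028, 0.002]
contact_force: [0.1, 0.4, 0.3]
grip_width: 0.0603
gripper_force: 0.0
```

Call:
{"name": "send_rows", "arguments": {
  "deltas": [
    {"dx": 0,"dy": 0,"dz": 0,"rx": 0,"ry": 0,"rz": 0},
    {"dx": 0,"dy": 0,"dz": 0,"rx": 0,"ry": 0,"rz": 0},
    {"dx": 0,"dy": 0,"dz": 0,"rx": 0,"ry": 0,"rz": 0},
    {"dx": 0,"dy": 0,"dz": 0,"rx": 0,"ry": 0,"rz": 0}
  ],
  "jaw": 20
}}

```text
clock: 17.85
tcp_pos: [0.4951, -0.3312, 0.0252]
orientation: [3.14, -0.031, 0.005]
contact_force: [0.1, 1.2, 7.4]
grip_width: 0.0351
gripper_force: 61.9
```

Call:
{"name": "send_rows", "arguments": {
  "deltas": [
    {"dx": 0,"dy": 0,"dz": 15,"rx": 0,"ry": 0,"rz": 0},
    {"dx": 0,"dy": 0,"dz": 40,"rx": 0,"ry": 0,"rz": 0},
    {"dx": 0,"dy": 0,"dz": 75,"rx": 0,"ry": 0,"rz": 0},
    {"dx": 0,"dy": 0,"dz": 110,"rx": 0,"ry": 0,"rz": 0}
  ]
}}

```text
clock: 18.18
tcp_pos: [0.4927, -0.3301, 0.1342]
orientation: [-3.14, 0.031, 0.003]
contact_force: [1.4, -1.0, -1.8]
grip_width: 0.035
gripper_force: 60.8
```

Call:
{"name": "send_rows", "arguments": {
  "deltas": [
    {"dx": 3,"dy": 40,"dz": 0,"rx": 0,"ry": 0,"rz": 0},
    {"dx": 6,"dy": 80,"dz": 0,"rx": 0,"ry": 0,"rz": 0},
    {"dx": 8,"dy": 120,"dz": 0,"rx": 0,"ry": 0,"rz": 0},
    {"dx": 10,"dy": 160,"dz": 0,"rx": 0,"ry": 0,"rz": 0},
    {"dx": 12,"dy": 200,"dz": 0,"rx": 0,"ry": 0,"rz": 0}
  ]
}}

```text
clock: 18.6
tcp_pos: [0.5052, -0.1289, 0.134]
orientation: [3.141, -0.032, 0.001]
contact_force: [1.2, -0.4, -2.1]
grip_width: 0.0349
gripper_force: 60.9
```

Call:
{"name": "send_rows", "arguments": {
  "deltas": [
    {"dx": 3,"dy": 40,"dz": 0,"rx": 0,"ry": 0,"rz": 0},
    {"dx": 6,"dy": 80,"dz": 0,"rx": 0,"ry": 0,"rz": 0},
    {"dx": 9,"dy": 120,"dz": 0,"rx": 0,"ry": 0,"rz": 0},
    {"dx": 12,"dy": 160,"dz": 0,"rx": 0,"ry": 0,"rz": 0},
    {"dx": 14,"dy": 200,"dz": 0,"rx": 0,"ry": 0,"rz": 0}
  ]
}}

```text
clock: 19.02
tcp_pos: [0.5194, 0.0712, 0.1339]
orientation: [3.141, -0.032, 0.001]
contact_force: [1.1, 0.2, -0.7]
grip_width: 0.0354
gripper_force: 60.9
```

Call:
{"name": "send_rows", "arguments": {
  "deltas": [
    {"dx": 0,"dy": 22,"dz": 0,"rx": 0,"ry": 0,"rz": 0},
    {"dx": 0,"dy": 22,"dz": -20,"rx": 0,"ry": 0,"rz": 0},
    {"dx": 0,"dy": 22,"dz": -44,"rx": 0,"ry": 0,"rz": 0},
    {"dx": 0,"dy": 22,"dz": -44,"rx": 0,"ry": 0,"rz": 0},
    {"dx": 0,"dy": 22,"dz": -44,"rx": 0,"ry": 0,"rz": 0}
  ]
}}

```text
clock: 19.43
tcp_pos: [0.5185, 0.091, 0.0889]
orientation: [3.141, -0.031, -0.004]
contact_force: [0.4, 0.1, -1.0]
grip_width: 0.0352
gripper_force: 60.7
```

```bash
python3 - <<'E'
from h import *
o=r.get_obs(); t=o["tcp_pos"]; print(o["clock"],t,o["orientation"],o["grip_width"],o["gripper_force"])
c=cam("side"); a=cv2.resize(c["im"][150:250,260:380],None,fx=6,fy=6,interpolation=cv2.INTER_CUBIC)
yw=-.02
for dx,dy,dz in((-.054,.018,.018),(.062,.018,.018),(-.054,.018,-.018),(.062,.018,-.018),(-.062,0,0)):
    X=t+np.array([dx*np.cos(yw)-dy*np.sin(yw),dx*np.sin(yw)+dy*np.cos(yw),dz-.003]); p=proj(c,X)[0]
    q=((p-[260,150]+.5)*6-.5).astype(int); cv2.circle(a,tuple(q.tolist()),3,(0,0,255),-1)
cv2.imwrite("pics/s8.png",a)
E
```

```text
19.4333 [0.51848856 0.09096228 0.08888837] [ 3.1405927  -0.03138671 -0.00425079] 0.035183957165153504 60.704805850982666
```

View pics/s8.png

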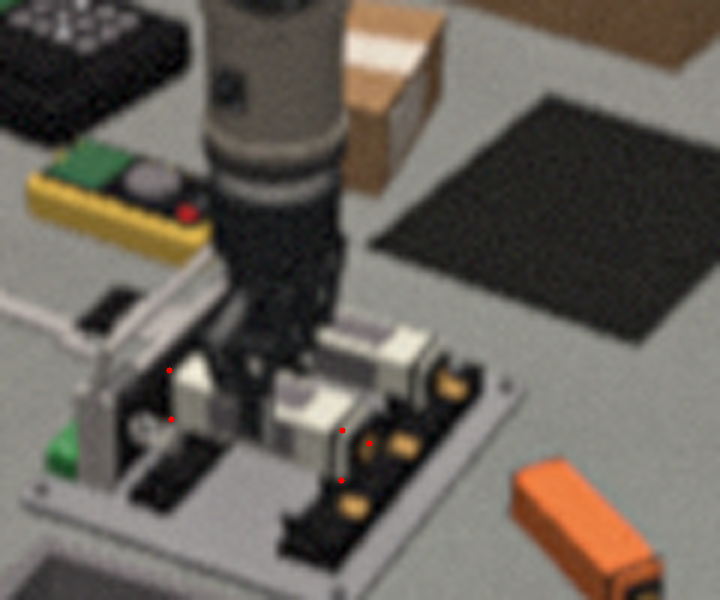

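The held pack agrees with the prediction: nose at (368,445), flat end at (171,395). I insert it into bay2.

Call:
{"name": "send_rows", "arguments": {
  "deltas": [
    {"dx": 0,"dy": 0,"dz": -12,"rx": 0,"ry": 0,"rz": 0},
    {"dx": 0,"dy": 0,"dz": -22,"rx": 0,"ry": 0,"rz": 0},
    {"dx": 0,"dy": 0,"dz": -29,"rx": 0,"ry": 0,"rz": 0},
    {"dx": 0,"dy": 0,"dz": -29,"rx": 0,"ry": 0,"rz": 0}
  ]
}}

```text
clock: 19.82
tcp_pos: [0.5185, 0.0908, 0.0587]
orientation: [3.141, -0.032, -0.004]
contact_force: [0.5, 1.1, -2.6]
grip_width: 0.0349
gripper_force: 60.8
```

Call:
{"name": "send_rows", "arguments": {
  "deltas": [
    {"dx": 4,"dy": 0,"dz": 0,"rx": 0,"ry": 0,"rz": 0},
    {"dx": 8,"dy": 0,"dz": 0,"rx": 0,"ry": 0,"rz": 0},
    {"dx": 12,"dy": 0,"dz": 0,"rx": 0,"ry": 0,"rz": 0},
    {"dx": 12,"dy": 0,"dz": 0,"rx": 0,"ry": 0,"rz": 0}
  ]
}}

```text
clock: 20.15
tcp_pos: [0.5316, 0.0913, 0.0602]
orientation: [3.141, -0.032, -0.002]
contact_force: [-3.1, 0.3, -2.0]
grip_width: 0.0345
gripper_force: 60.7
```

Call:
{"name": "send_rows", "arguments": {
  "deltas": [
    {"dx": 4,"dy": 0,"dz": 0,"rx": 0,"ry": 0,"rz": 0},
    {"dx": 8,"dy": 0,"dz": 0,"rx": 0,"ry": 0,"rz": 0},
    {"dx": 8,"dy": 0,"dz": 0,"rx": 0,"ry": 0,"rz": 0}
  ]
}}

```text
clock: 20.4
tcp_pos: [0.5395, 0.0913, 0.0602]
orientation: [3.141, -0.031, -0.002]
contact_force: [-5.9, 0.0, -0.8]
grip_width: 0.0349
gripper_force: 60.9
```

Call:
{"name": "send_rows", "arguments": {
  "deltas": [
    {"dx": 0,"dy": 0,"dz": -5,"rx": 0,"ry": 0,"rz": 0},
    {"dx": 0,"dy": 0,"dz": -9,"rx": 0,"ry": 0,"rz": 0},
    {"dx": 0,"dy": 0,"dz": -12,"rx": 0,"ry": 0,"rz": 0},
    {"dx": 0,"dy": 0,"dz": -12,"rx": 0,"ry": 0,"rz": 0}
  ]
}}

```text
clock: 20.73
tcp_pos: [0.5387, 0.0914, 0.0477]
orientation: [3.141, -0.031, -0.003]
contact_force: [-5.4, 0.1, -2.1]
grip_width: 0.0352
gripper_force: 61.0
```

Call:
{"name": "send_rows", "arguments": {
  "deltas": [
    {"dx": 0,"dy": 0,"dz": -3,"rx": 0,"ry": 0,"rz": 0},
    {"dx": 0,"dy": 0,"dz": -5,"rx": 0,"ry": 0,"rz": 0},
    {"dx": 0,"dy": 0,"dz": -5,"rx": 0,"ry": 0,"rz": 0}
  ]
}}

```text
clock: 20.98
tcp_pos: [0.5392, 0.0914, 0.0442]
orientation: [3.141, -0.031, -0.001]
contact_force: [-9.5, 0.6, 10.0]
grip_width: 0.0353
gripper_force: 62.2
```

Call:
{"name": "send_rows", "arguments": {
  "deltas": [
    {"dx": 0,"dy": 0,"dz": 0,"rx": 0,"ry": 0,"rz": 0},
    {"dx": 0,"dy": 0,"dz": 0,"rx": 0,"ry": 0,"rz": 0},
    {"dx": 0,"dy": 0,"dz": 20,"rx": 0,"ry": 0,"rz": 0},
    {"dx": -5,"dy": 0,"dz": 55,"rx": 0,"ry": 0,"rz": 0},
    {"dx": -10,"dy": 0,"dz": 95,"rx": 0,"ry": 0,"rz": 0}
  ],
  "jaw": 50
}}

```text
clock: 21.4
tcp_pos: [0.5296, 0.0911, 0.1383]
orientation: [-3.141, 0.032, 0.002]
contact_force: [0.7, 0.1, 0.8]
grip_width: 0.0499
gripper_force: 0.0
```

Call:
{"name": "send_rows", "arguments": {
  "deltas": [
    {"dx": 0,"dy": 38,"dz": 15,"rx": 0,"ry": 0,"rz": 0},
    {"dx": 0,"dy": 76,"dz": 30,"rx": 0,"ry": 0,"rz": 0},
    {"dx": 0,"dy": 114,"dz": 45,"rx": 0,"ry": 0,"rz": 0},
    {"dx": 0,"dy": 140,"dz": 60,"rx": 0,"ry": 0,"rz": 0},
    {"dx": 0,"dy": 140,"dz": 80,"rx": 0,"ry": 0,"rz": 0}
  ],
  "jaw": 0
}}

```text
clock: 21.82
tcp_pos: [0.5289, 0.2393, 0.2196]
orientation: [-3.136, 0.018, -0.003]
contact_force: [0.6, -0.1, 0.2]
grip_width: 0.0003
gripper_force: 0.0
```

```bash
python3 - <<'E'
from h import *
o=r.get_obs(); print(o["clock"],o["tcp_pos"],o["orientation"])
c=cam("top"); np.savez("top9.npz",**c)
for p in packs(c,(160,150,470,250),zmin=.015): print(p)
s=cam("side")
a=cv2.resize(c["im"][150:225,270:350],None,fx=5,fy=5,interpolation=cv2.INTER_CUBIC);b=cv2.resize(s["im"][170:245,275:355],None,fx=5,fy=5,interpolation=cv2.INTER_CUBIC)
cv2.imwrite("pics/t9.png",np.hstack([a,b]))
E
```

```text
21.8167 [0.52887178 0.23925174 0.21963527] [-3.13610611e+00  1.80650976e-02 -2.87622071e-03]
{'px': (np.float64(312.6), np.float64(159.4)), 'c': array([639.9,   8.2]), 'mean': array([639. ,  21.6]), 'z': np.float64(70.6), 'yaw': np.float32(88.7), 'wh': (68, 31), 'n': np.int32(148)}
{'px': (np.float64(335.0), np.float64(191.2)), 'c': array([539.4, -45.2]), 'mean': array([539.9, -45.5]), 'z': np.float64(57.7), 'yaw': np.float32(0.6), 'wh': (104, 35), 'n': np.int32(260)}
{'px': (np.float64(291.0), np.float64(192.6)), 'c': array([539.1,  92.5]), 'mean': array([538.5,  91.1]), 'z': np.float64(57.8), 'yaw': np.float32(-0.9), 'wh': (103, 34), 'n': np.int32(246)}
```

View pics/t9.png

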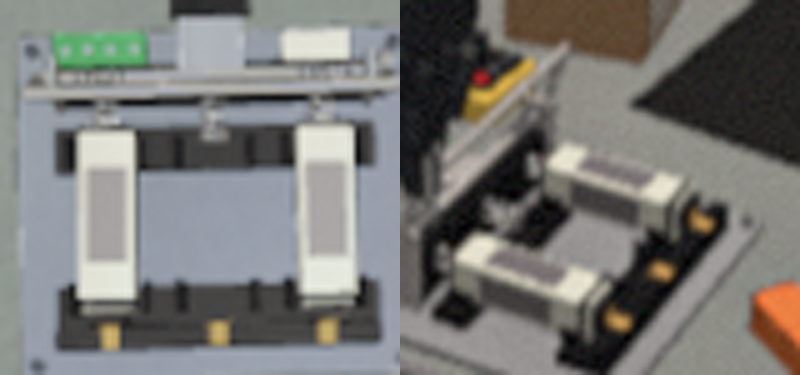

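Both packs show the same seated pose as the spent ones did: x 539, z 57.7, noses behind the stop. Now I push the raised bar from its +x side, off the lever's width.

Call:
{"name": "send_rows", "arguments": {
  "deltas": [
    {"dx": 10,"dy": -38,"dz": 0,"rx": 0,"ry": 0,"rz": 0},
    {"dx": 35,"dy": -70,"dz": 0,"rx": 0,"ry": 0,"rz": 0},
    {"dx": 62,"dy": -100,"dz": 0,"rx": 0,"ry": 0,"rz": 0},
    {"dx": 88,"dy": -130,"dz": 0,"rx": 0,"ry": 0,"rz": 0},
    {"dx": 112,"dy": -154,"dz": 0,"rx": 0,"ry": 0,"rz": 0}
  ]
}}

```text
clock: 22.33
tcp_pos: [0.6436, 0.0727, 0.2181]
orientation: [3.14, -0.037, 0.003]
contact_force: [-0.1, -0.1, -0.0]
grip_width: -0.0001
gripper_force: 0.0
```

Call:
{"name": "send_rows", "arguments": {
  "deltas": [
    {"dx": 0,"dy": 0,"dz": -30,"rx": 0,"ry": 0,"rz": 0},
    {"dx": 0,"dy": 0,"dz": -55,"rx": 0,"ry": 0,"rz": 0},
    {"dx": 0,"dy": 0,"dz": -78,"rx": 0,"ry": 0,"rz": 0},
    {"dx": 0,"dy": 0,"dz": -97,"rx": 0,"ry": 0,"rz": 0},
    {"dx": 0,"dy": 0,"dz": -97,"rx": 0,"ry": 0,"rz": 0}
  ]
}}

```text
clock: 22.75
tcp_pos: [0.6393, 0.0754, 0.1166]
orientation: [3.14, -0.034, -0.01]
contact_force: [-0.7, -0.3, -0.7]
grip_width: -0.0001
gripper_force: 0.0
```

Call:
{"name": "send_rows", "arguments": {
  "deltas": [
    {"dx": -8,"dy": 0,"dz": 0,"rx": 0,"ry": 0,"rz": 0},
    {"dx": -15,"dy": 0,"dz": 0,"rx": 0,"ry": 0,"rz": 0},
    {"dx": -20,"dy": 0,"dz": 0,"rx": 0,"ry": 0,"rz": 0},
    {"dx": -24,"dy": 0,"dz": 0,"rx": 0,"ry": 0,"rz": 0},
    {"dx": -28,"dy": 0,"dz": 0,"rx": 0,"ry": 0,"rz": 0}
  ]
}}

```text
clock: 23.17
tcp_pos: [0.6151, 0.0775, 0.1229]
orientation: [-3.141, 0.031, -0.008]
contact_force: [3.7, 2.2, -2.8]
grip_width: 0.0001
gripper_force: 2.0
```

Call:
{"name": "send_rows", "arguments": {
  "deltas": [
    {"dx": -4,"dy": 0,"dz": 0,"rx": 0,"ry": 0,"rz": 0},
    {"dx": -8,"dy": 0,"dz": 0,"rx": 0,"ry": 0,"rz": 0},
    {"dx": -8,"dy": 0,"dz": 0,"rx": 0,"ry": 0,"rz": 0}
  ]
}}

```text
clock: 23.42
tcp_pos: [0.6044, 0.0774, 0.1216]
orientation: [3.141, -0.031, -0.002]
contact_force: [-0.8, 0.4, 0.2]
grip_width: -0.0003
gripper_force: 0.0
```

```bash
python3 - <<'E'
from h import *
o=r.get_obs(); print(o["clock"],o["tcp_pos"],o["contact_force"])
c=cam("side"); cv2.imwrite("pics/s10.png",cv2.resize(c["im"][170:245,265:355],None,fx=5,fy=5,interpolation=cv2.INTER_CUBIC))
E
```

```text
23.4167 [0.60436071 0.07735506 0.12164298] [-0.76617614  0.39177028  0.24429633]
```

View pics/s10.png

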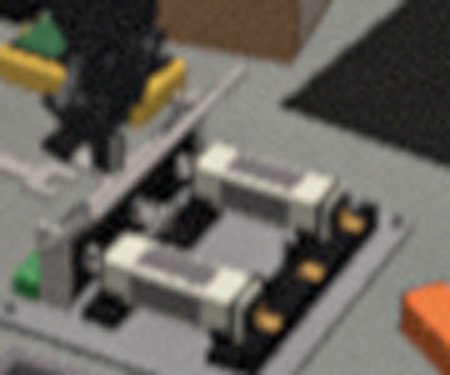

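The bar at (240,70) has left the finger and is on its way. I withdraw straight up and look again.

Call:
{"name": "send_rows", "arguments": {
  "deltas": [
    {"dx": 0,"dy": 0,"dz": 0,"rx": 0,"ry": 0,"rz": 0},
    {"dx": 0,"dy": 0,"dz": 10,"rx": 0,"ry": 0,"rz": 0},
    {"dx": 0,"dy": 0,"dz": 40,"rx": 0,"ry": 0,"rz": 0},
    {"dx": 0,"dy": 0,"dz": 80,"rx": 0,"ry": 0,"rz": 0},
    {"dx": 0,"dy": 0,"dz": 110,"rx": 0,"ry": 0,"rz": 0}
  ]
}}

```text
clock: 23.88
tcp_pos: [0.606, 0.0775, 0.2343]
orientation: [-3.141, 0.031, -0.002]
contact_force: [1.4, -0.5, 0.2]
grip_width: -0.0002
gripper_force: 0.0
```

Call:
{"name": "send_rows", "arguments": {
  "deltas": [
    {"dx": -5,"dy": 38,"dz": 0,"rx": 0,"ry": 0,"rz": 0},
    {"dx": -10,"dy": 76,"dz": 0,"rx": 0,"ry": 0,"rz": 0},
    {"dx": -20,"dy": 114,"dz": 0,"rx": 0,"ry": 0,"rz": 0},
    {"dx": -30,"dy": 152,"dz": 0,"rx": 0,"ry": 0,"rz": 0},
    {"dx": -30,"dy": 152,"dz": 0,"rx": 0,"ry": 0,"rz": 0}
  ]
}}

```text
clock: 24.3
tcp_pos: [0.5717, 0.2402, 0.2327]
orientation: [-3.135, 0.012, 0.001]
contact_force: [-1.2, 1.2, -0.5]
grip_width: 0.0001
gripper_force: 0.0
```

```bash
python3 - <<'E'
from h import *
o=r.get_obs(); print(o["clock"],o["tcp_pos"],o["contact_force"])
c=cam("top"); s=cam("side"); P=cloud(c)
for u in (313,324,302): print(u,[(v,(P[v,u]*1000).round().astype(int)[[0,2]].tolist()) for v in range(181,188)])
for p in packs(c,(160,150,470,250),zmin=.015): print(p)
a=cv2.resize(c["im"][150:225,270:350],None,fx=5,fy=5,interpolation=cv2.INTER_CUBIC);b=cv2.resize(s["im"][170:245,275:355],None,fx=5,fy=5,interpolation=cv2.INTER_CUBIC)
cv2.imwrite("pics/t11.png",np.hstack([a,b]))
E
```

```text
24.3 [0.57169024 0.24021298 0.23268129] [-1.15477695  1.15685924 -0.47407435]
313 [(181, [578, 25]), (182, [575, 22]), (183, [572, 24]), (184, [563, 65]), (185, [560, 63]), (186, [563, 12]), (187, [560, 10])]
324 [(181, [578, 20]), (182, [574, 23]), (183, [565, 65]), (184, [562, 69]), (185, [559, 67]), (186, [563, 11]), (187, [560, 6])]
302 [(181, [579, 21]), (182, [576, 19]), (183, [574, 13]), (184, [563, 70]), (185, [560, 66]), (186, [565, 9]), (187, [561, 8])]
{'px': (np.float64(291.8), np.float64(190.2)), 'c': array([540.2,  78.7]), 'mean': array([545.9,  88.3]), 'z': np.float64(58.5), 'yaw': np.float32(67.4), 'wh': (167, 119), 'n': np.int32(309)}
{'px': (np.float64(335.9), np.float64(190.2)), 'c': array([549.5, -57.3]), 'mean': array([543.2, -48.3]), 'z': np.float64(57.9), 'yaw': np.float32(1.2), 'wh': (123, 59), 'n': np.int32(283)}
{'px': (np.float64(193.9), np.float64(211.7)), 'c': array([487.6, 399. ]), 'mean': array([486.8, 399. ]), 'z': np.float64(40.6), 'yaw': np.float32(2.7), 'wh': (103, 35), 'n': np.int32(215)}
```

View pics/t11.png

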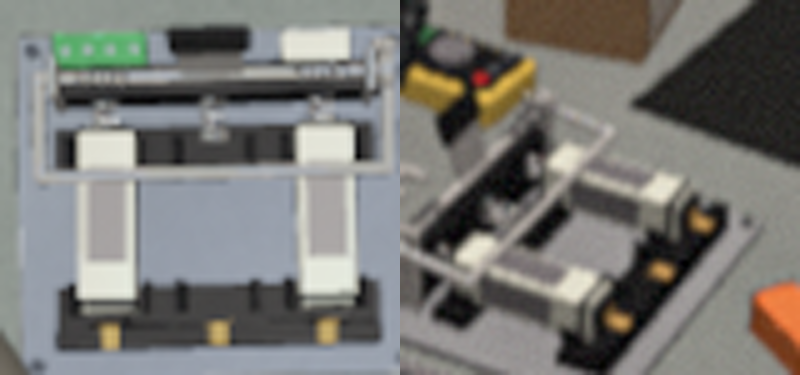

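The bail is down. Its bar at image row 172 (world x 562, z about 66) lies on both packs, the same reading as at the start. The packs are seated and the arm is clear, so I hand in.

```bash
python3 -c "
from bench import r
print(r.hand_in())"
```

```text
the job is handed in; nothing more can be done
None
```

The job is handed in: both spent packs are in the tub, both fresh packs are seated in the outer bays, and the bail is down on them. No pass or fail result came back.

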